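Set the stop screw to the setting block with the paddle driver

TASK

Put the blue-handled setting block under the stop screw of the grey setting stand, then take the orange driver from its fork and with it turn the screw down until its sprung red tip just drags on the block: lightly pressed in, never right home. Nobody noted the hand of the thread, so turn a little and see which way lowers it. Leave the block there, hang the driver back in its fork, and knock nothing else about.

Things in the scene. Friction and masses are not known exactly. Their poses are not given: they have to be found in the camera images.
- stand: Setting stand, fixed: dark base plate 150 x 100 mm, top 10 mm above the table, open on three sides; a grey column and an arm 60 mm wide, 82 to 104 mm above the table. Origin on the table under the screw's axis, z up, +x to the column (face at x = 36 mm); plate's front edge x = -85 mm, arm's x = -38 mm. The microscopes beside it are solid: cross them with all you carry above 0.3 m.
- screw: Stop screw of the stand: brass head 44 x 30 mm on a round flange; the fingers may not touch it. It turns about the vertical through the stand's origin and moves 6 mm per rad; which way lowers it is not told: turn a little and see. Stiff (0.2 N m), stays where left. It can rise 3 to 6 mm from its start before the thread ends; it needs lowering by 5.4 to 8.4 mm (0.9 to 1.4 rad).
- screw_slot (a point): Centre of the top face of the screw's head: 137 to 140 mm above the table at the start, 134 mm when the tip just touches the block on the plate, 131.6 mm when best set. Its x axis runs along the slot, a closed pocket 31 mm long, 11 mm wide, 11 mm deep; the driver's blade fits either way round, with some 0.15 rad of play each way.
- tip_end (a point): Centre of the flat lower end of the screw's red tip, 18 mm across, which hangs 94 mm below screw_slot when out; at the start it is 3 to 6 mm above the level of the block's top once the block lies on the plate.
- tip (a joint): How far the red tip is pressed up into the screw, m: 0 = fully out (touching nothing), 0.008 = right home. Spring 1 N per mm. It just drags on the block from 0.0006 to 0.0042; half-way, 0.0024, is best.
- block_grip (a point): Setting block, loose, 0.22 kg, lying flat, 160 mm long and 30 mm high: an aluminium tongue 65 mm long and 44 mm wide with a blue handle 95 mm long and 30 mm wide. This point is in the handle's centre line, half-way up (15 mm), 55 mm from the step between handle and tongue. x points along the block from handle to tongue, z up.
- block_pad (a point): The point on the tongue's top face that belongs under the red tip: 93 mm along x from block_grip, 15 mm above it; 27 mm from the tongue's end. It may lie up to 13 mm to either side of the screw's axis, up to 13 mm beyond it (towards the column) and 22 mm short of it. Axes as block_grip.
- fork: Driver fork, fixed: two level prongs along its x, tops 100 mm above the table, 44 mm apart inside, 11 mm wide, open to -x, joined by a back plate at x = 46 mm; lips 4 mm high at the prongs' ends, x = -30 to -24 mm. Origin on the table under the place of the driver's shaft; z up. A hung driver's shaft is within 12 mm of the middle between the prongs.
- driver_grip (a point): Driver, loose, 0.15 kg, hanging upright in the fork, the underside of its handle on the two prongs. This point is the centre of its flat orange handle, 92 mm long (along x), 18 mm thick (y), 32 mm high; z up. Hung, it is 116 mm above the table with x across the prongs (along the fork's y, either way round), from 25 mm in front of to 30 mm behind the fork's origin.
- driver_blade (a point): Centre of the lower end of the driver's blade, 96 mm below driver_grip. The blade is 28 mm long (along x, like the handle), 8 mm thick and 14 mm high; the shaft above it is 13 mm thick.
- slide_box: Bystander, loose: green slide box 92 x 100 x 33 mm; origin under its centre. Not to be moved.
- bench_timer: Bystander, loose: white and black bench timer 64 mm across; origin under its centre. Not to be moved.
- label_tape: Bystander, loose: roll of label tape 66 mm across; origin under its centre. Not to be moved.
- tip_box_a: Bystander, loose: blue tip box 68 x 112 x 40 mm; origin under its centre. Not to be moved.
Things that resemble listed ones, but are neither listed nor needed, are in the scene too. Of the things that look like the part that bears driver_grip, the largest one is meant.

How it is judged:
On the way, in this order (a step that is already met when the one before it is completed fails the run):
1. the setting block lies flat on the stand's plate with its tongue under the red tip, the tip still fully out (x of block_pad in the frame of stand between -0.022 and 0.013 m and y of block_pad in the frame of stand between -0.013 and 0.013 m and z of block_pad in the frame of stand between 0.035 and 0.044 m and angle between block_pad's own z axis and vertical below 0.06 rad and value of joint tip below 0.0005 m), for 0.2 s.
2. the driver's blade is in the screw's slot, the tip not yet pressed in (distance between driver_blade and screw_slot below 0.02 m and value of joint tip below 0.0005 m and horizontal distance between driver_blade and screw_slot below 0.006 m and z of driver_blade in the frame of screw_slot below -0.003 m), for 0.1 s.
3. with the driver's blade in its slot, the screw has brought the tip to drag on the block (distance between driver_blade and screw_slot below 0.02 m and value of joint tip above 0.0006 m), for 0.1 s.
At the end, for the whole second after the job is handed in: the block lies flat on the plate, its pad point within 13 mm sideways, 13 mm beyond and 22 mm short of the screw's axis; the red tip is pressed in by 0.6 to 4.2 mm by the block; the driver hangs upright in its fork by its handle; all at rest and released (x of block_pad in the frame of stand between -0.022 and 0.013 m and y of block_pad in the frame of stand between -0.013 and 0.013 m and z of block_pad in the frame of stand between 0.035 and 0.044 m and angle between block_pad's own z axis and vertical below 0.06 rad and value of joint tip between 0.0006 and 0.0042 m and x of driver_grip in the frame of fork between -0.025 and 0.03 m and y of driver_grip in the frame of fork between -0.012 and 0.012 m and z of driver_grip in the frame of fork between 0.111 and 0.121 m and angle between driver_grip's own z axis and vertical below 0.1 rad and velocity of joint tip below 0.02 m/s); the robot touches nothing.
It fails at once if the red tip is pressed right home (over 7 mm) (value of joint tip above 0.007 m).
It fails at once if the fingers touch the screw (contact force between the fingers and screw above 0.5 N).
It fails at once if the green slide box, the bench timer, the roll of tape or the blue tip box is moved over 20 mm (distance of any of slide_box, bench_timer, label_tape, tip_box_a from where it was at the start of the episode above 0.02 m).
It also fails if it takes over 72 s, if anything falls off the work surface, if the arm or the gripper's body presses on something with over 40 N, if the wrist force passes 120 N, or if a joint passes its speed limit or range.

ROBOT

A 7-joint arm with a two-finger parallel gripper is mounted at the origin on a cart in front of the work surface, level with it; the furniture and walls round the work are solid. World frame = base frame: x ahead of the robot, y to its left, z up, the work surface at z = 0. Lengths are in m, angles in rad, forces in N, time in s.
With the tool pointing down it reaches from about 0.4 to 0.85 m from the base axis. Payload 4.5 kg.
Tool frame: the origin (TCP) lies at the very end of the fingers, on their centre line; the grasp point (between the pads) lies 19 mm behind it; z points along the fingers, y is the line along which they close (so a half turn about z gives the same grasp; the last joint's range is limited). The gripper opens to 88 mm and grips with 3 to 60 N. Pads are 18 mm wide; open, the fingers measure 123 mm over their backs; the gripper's body (75 mm by 187 mm) begins 45 mm behind the grasp point.
Start: joints at [-1.291, 0.689, -0.195, 1.565, 0.157, 0.902, -0.215], TCP at [0.152, 0.606, 0.239] pointing down, gripper open.
Joint ranges: [-3.01, 3.01], [-0.46, 2.08], [-1.47, 1.51], [0.13, 2.56], [-1, 4.14], [0.04, 2.09], [-2.66, 2.66]. Speed limits (rad/s): [2.57, 2.57, 3.14, 3.14, 3.14, 3.14, 3.14].

INTERFACE

Orientations are given as a unit quaternion [x, y, z, w].
In Python, from plant import r gives the robot as it stands. The module is installed in compiled form; this text tells all that it offers.
- The arm moves only by the tool step_arm, never from a script. Its argument "increments" is a list of rows, each a list of 2 entries, a list of its own where there are three numbers: the shift along the world's x, y, z in cm, then the turn, a rotation vector about the world's x, y, z in degrees. A call has exactly 10 rows; each row shifts and turns the commanded pose from where the row before left it; what a row does not reach is not made up. A row lasts 1/10 s, in which the tool goes at most 50 mm and 8.59 degrees, less where a joint would pass 70% of its speed; a pose out of reach is approached as far as the arm can. A call is refused whole if a number of a shift passes 5 or a number of a turn 8.59, either way. A call with a gripper value outside its range is refused whole. "fingers" is the opening, from 0 (shut) to 1 (fully open), set as the call begins (left out, the last holds). The fingers move at their own pace and stop on an object; "grip_force" is the grip in N (left out, the last holds). Time passes only in rows, so rows that do not move let the fingers close, or fill a call up. It gives the time, the measured TCP pose, the force, the opening and the grip force at its end, in the units of the state.
- r.get_state(): the state, without advancing time (a new reading comes with each control period).
- r.snapshot(name): name is "scene" or "top"; returns (picture, depth): 480x640x3 uint8, red, green, blue; 480x640 float32, m along the optical axis (not along the pixel's ray), 0 where there is no reading.
- r.calibration(name): a dict with "fov_y" (degrees; the focal length in pixels is half the picture's height over the tangent of half this angle, whatever the lens; pixels are square), "cx", "cy" (the principal point, pixels), "k1" (the pictures are not rectified: a ray, as slopes to the right and down, at radius r is drawn at 1 + k1 r^2 times it, then the intrinsics apply), "R" (3x3) and "t" (3): a world point X has camera coordinates R X + t. Camera axes: x right, y down, z forward; pixel columns grow to the right and rows downward; lengths in m; the calibration is good to about 2 mm. A picture is of the moment at which its call begins. calibration takes no time and is no camera call.
- r.finish_job(): hands the job in; it is judged then, once.
The state is a dict: "clock": time; "q": joint angles; "qd": joint speeds; "joint_torque": joint torques, N m; "tool_pos": TCP position; "eef_rot": TCP orientation; "contact_force": force on the tool from outside, world axes, zero at the start; "moment": the same for the moment, N m; "opening": opening from 0.0 (shut) to 1.0 (fully open); "finger_force": force on a finger pad.
Only numpy, scipy, OpenCV 4.12 (cv2) and the standard library are available. Lean on these libraries where they do the work, as an engineer would, in place of code of your own. Each camera call takes 0.05 s, during which the arm holds its last target. There are 200 camera calls.

## Working session

There is one attempt and no reset: what is moved stays moved. The work goes in short steps, Python scripts to look and compute and a tool call to move; the robot and the scene stay as the last step left them, time stands still between calls to the robot, and variables do not carry over. Pictures are saved under pics/ and viewed, at most 14 in all, crops included, and the job is handed in when it is done.

Besides the shell and the picture viewer there is one more tool, called after "Call:" by a JSON object that holds its "method" and its "body". step_arm: Moves the arm, as the interface text tells. Its arguments: {"type":"object","properties":{"increments":{"type":"array","items":{"type":"array"}},"fingers":{"type":"number"},"grip_force":{"type":"number"}},"required":["increments"]}

```bash
mkdir -p pics; cat > h.py <<'E'
import numpy as np,cv2
from plant import r
def snap(n,f=None):
    p,d=r.snapshot(n)
    if f: cv2.imwrite('pics/'+f,p[:,:,::-1])
    return p,d
def K(n):
    c=r.calibration(n); f=240/np.tan(np.radians(c['fov_y'])/2)
    return c,f
def ray(n,u,v):
    c,f=K(n); x,y=(u-c['cx'])/f,(v-c['cy'])/f
    a,b=x,y
    for _ in range(20):
        s=1+c['k1']*(a*a+b*b); a,b=x/s,y/s
    R=np.array(c['R']);t=np.array(c['t'])
    return -R.T@t, R.T@np.array([a,b,1.])
def onz(n,u,v,z):
    o,d=ray(n,u,v); return o+d*(z-o[2])/d[2]
def atd(n,u,v,dep):
    o,d=ray(n,u,v); return o+d*dep
def proj(n,X):
    c,f=K(n); q=np.array(c['R'])@np.array(X)+np.array(c['t']); a,b=q[:2]/q[2]; s=1+c['k1']*(a*a+b*b)
    return np.array([a*s*f+c['cx'],b*s*f+c['cy']])
def cloud(n,d):
    c,f=K(n); v,u=np.mgrid[:480,:640]; 
    pts=np.stack([u.ravel(),v.ravel()],1).astype(np.float64)[:,None]
    m=np.array([[f,0,c['cx']],[0,f,c['cy']],[0,0,1]])
    x=(pts[:,0,0]-c['cx'])/f;y=(pts[:,0,1]-c['cy'])/f;a,b=x,y
    for _ in range(20):
        s=1+c['k1']*(a*a+b*b); a,b=x/s,y/s
    P=np.stack([a,b,np.ones_like(a)],1)*d.ravel()[:,None]
    return ((P-np.array(c['t']))@np.array(c['R'])).reshape(480,640,3)
E
python3 - <<'E'
from h import *
for n in('scene','top'):
    snap(n,n+'0.png'); c=r.calibration(n); print(n,c)
s=r.get_state(); print(s)
E
```

```text
scene {'fov_y': 56.649784037703064, 'cx': 321.3324275602913, 'cy': 248.070446018272, 'k1': -0.041338921766017896, 'R': array([[ 0.99921795, -0.03488974,  0.01860655],
       [-0.01483025, -0.76689269, -0.64160398],
       [ 0.03665462,  0.64082627, -0.76681036]]), 't': array([-5.29135002e-01, -3.75416141e-04,  1.04460089e+00])}
top {'fov_y': 54.20054957174581, 'cx': 318.34029246193165, 'cy': 244.52824334311637, 'k1': -0.10123477933723418, 'R': array([[ 0.01369098, -0.99990553,  0.00121625],
       [-0.97859207, -0.01364894, -0.20535643],
       [ 0.20535363,  0.00162132, -0.9786865 ]]), 't': array([-0.12831846,  0.53524862,  1.04640295])}
{'clock': 0.1, 'q': array([-1.29120366,  0.68991002, -0.19451   ,  1.56623156,  0.15732196,
        0.90249142, -0.21509506]), 'qd': array([-9.30400035e-05, -1.10004313e-03,  1.15715281e-03, -2.01816246e-03,
       -5.63531089e-04, -1.67060691e-03,  1.03004912e-04]), 'joint_torque': array([-3.09796626e-03, -5.28494239e+01, -1.27163362e+00, -1.53835112e+01,
       -5.25878894e-02,  1.94666318e-03,  3.15281557e-05]), 'tool_pos': array([0.15199389, 0.60565685, 0.23798605]), 'eef_rot': array([ 1.22544462e-01,  9.92462682e-01, -8.23437757e-04, -3.05672660e-05]), 'contact_force': array([0.01341039, 0.10989357, 0.21213756]), 'moment': array([ 0.01460622, -0.01488927, -0.00419064]), 'finger_force': 0.0, 'opening': 0.9985244458329793}
```

View pics/scene0.png

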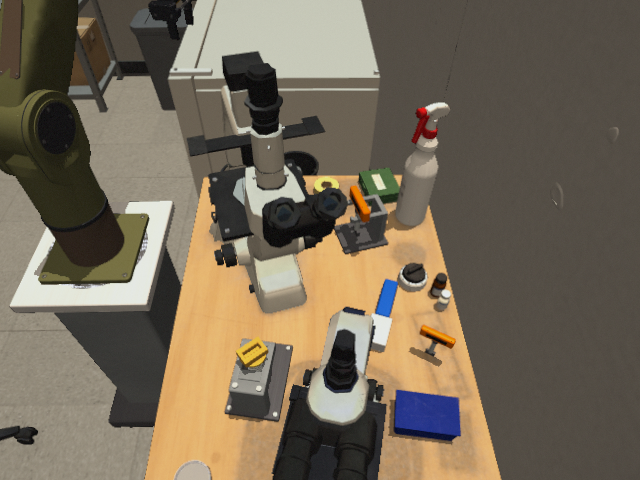

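View pics/top0.png

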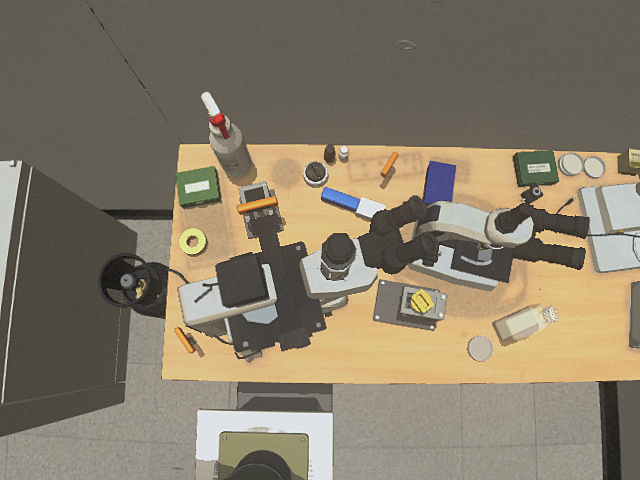

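The scene view shows the stand at about (255,385) with its brass head at (252,354), the block at (385,312) and the fork with its driver at (362,215). In the top view they are at (410,303), (350,203) and (257,205).

Candidates for the driver (top view): the orange handle in the fork at (257,205), the orange tool at (390,163) and the orange piece at (185,340). I choose (257,205), as it is the largest and hangs in the fork.

```bash
python3 - <<'E'
from h import *
import cv2
out={}
for n in('scene','top'):
    p,d=snap(n); P=cloud(n,d); out[n]=(p,P)
    hsv=cv2.cvtColor(p,cv2.COLOR_RGB2HSV)
    for nm,lo,hi in(('orange',(9,180,120),(17,255,255)),('blue',(104,150,120),(114,255,255)),('brass',(20,140,110),(28,255,255)),('navy',(112,150,50),(125,255,200))):
        m=cv2.inRange(hsv,lo,hi); k,l,s,c=cv2.connectedComponentsWithStats(m)
        for i in range(1,k):
            if s[i,4]>60:
                q=P[(l==i)&(d>0)]; q=q[q[:,2]>np.percentile(q[:,2],60)-.004]
                rc=cv2.minAreaRect((q[:,:2]*1000).astype(np.float32))
                print(n,nm,s[i].tolist(),np.round(np.median(q,0),4),'zr',np.round(np.percentile(q[:,2],[2,98]),3),'rect mm',np.round(rc[0],1),np.round(rc[1],1),round(rc[2],1))
    # height map
H=np.zeros((90,170))
for n in out:
    P=out[n][1].reshape(-1,3); 
    P=P[(P[:,2]>-.01)&(P[:,2]<.8)]
    i=((P[:,0])/.01).astype(int); j=((P[:,1]+1.2)/.01).astype(int)
    k=(i>=0)&(i<90)&(j>=0)&(j<170); np.maximum.at(H,(i[k],j[k]),P[k,2])
B=H[:90,:170].reshape(30,3,-1)[:,:,:168].reshape(30,3,56,3).max((1,3))
print('rows x 0.3..0.9 step3cm; cols y from +0.48 down, cm heights')
print('      '+' '.join('%3d'%round((-1.2+.03*j)*100) for j in range(55,15,-1)))
for a in range(6,30): print('%4d: '%(a*3)+' '.join('%3d'%round(B[a,j]*100) for j in range(55,15,-1)))
a=out['scene'][0]; b=out['top'][0]
t=np.hstack([cv2.resize(a[170:420,220:470],(400,400)),cv2.resize(b[170:330,180:340],(400,400))])
cv2.imwrite('pics/crop1.png',t[:,:,::-1])
E
```

```text
scene orange [350, 186, 21, 29, 243] [0.6119 0.0142 0.1326] zr [0.129 0.135] rect mm [612.1  17.3] [17.4 91.4] 16.3
scene orange [421, 325, 35, 21, 135] [ 0.7327 -0.2908  0.0815] zr [0.078 0.084] rect mm [ 735. -290.] [14.8 64.6] 58.9
scene blue [376, 280, 22, 37, 479] [ 0.6599 -0.177   0.0317] zr [0.029 0.035] rect mm [ 660.3 -173.8] [92.1 27.9] 69.8
scene brass [236, 337, 32, 27, 401] [ 0.3997 -0.3455  0.1408] zr [0.138 0.143] rect mm [ 399.5 -344.1] [44.3 31.2] 37.2
scene brass [249, 354, 17, 13, 83] [ 0.4102 -0.3598  0.1278] zr [0.125 0.13 ] rect mm [ 410.4 -358.8] [32.1  8. ] 38.9
scene navy [395, 390, 65, 50, 2486] [ 0.6974 -0.4225  0.0413] zr [0.038 0.044] rect mm [ 697.8 -420.6] [ 67.8 110.9] 80.4
top orange [382, 152, 16, 22, 86] [ 0.7365 -0.2903  0.0797] zr [0.076 0.083] rect mm [ 734.6 -289.6] [10.4 62.6] 59.4
top orange [237, 196, 40, 16, 115] [0.612  0.0238 0.1298] zr [0.127 0.134] rect mm [613.5  18.6] [16.7 89.6] 14.6
top brass [239, 199, 36, 11, 86] [0.6133 0.013  0.1313] zr [0.128 0.134] rect mm [612.4  18.5] [ 8.  81.3] 15.1
top brass [413, 289, 21, 17, 79] [ 0.4125
[... 3585 characters left out ...]
   1   1   1   1   1   3   4   4   4
  78:   0   0   0   0   0   0   0   0   0   0   1   0  31  19   9   1   1   1   1   1   6   6   6   1   1   1   0   1   1   1   1   1   1   1   1   0   3   4   4   4
  81:  46  50  54  54  54  54  54  53  53  53  53  52  52  53  54  56  57  58  59  60  61  62  64  65  64  62  58  56  53  54  54  54  55  55  55  56  56  54  50  45
  84:   0   0   0   0   0   0   0   0   0   0   0   0   0   0   0   0   0   0   0   0   0   0   0   0   0   0   0   0   0   0   0   0   0   0   0   0   0   0   0   0
  87:   0   0   0   0   0   0   0   0   0   0   0   0   0   0   0   0   0   0   0   0   0   0   0   0   0   0   0   0   0   0   0   0   0   0   0   0   0   0   0   0
```

View pics/crop1.png

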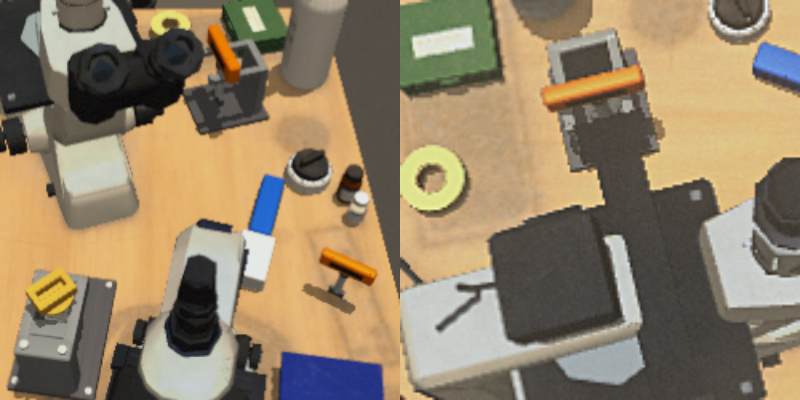

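The crop confirms it: the long orange T-handle lies across the fork prongs, the brass slot runs diagonally on the stand, and the microscopes stand close by. Next I need the clearances around the stand.

```bash
python3 - <<'E'
from h import *
PP={n:cloud(n,snap(n)[1]) for n in('scene','top')}
A=np.vstack([PP[n].reshape(-1,3) for n in PP]); A=A[(A[:,2]>-.01)&(A[:,2]<.7)]
def mp(lo,hi,mode):
    print(mode,lo,hi); P=A[(A[:,2]>lo)&(A[:,2]<hi)]
    ys=np.arange(-.16,-.62,-.02)
    print('     '+' '.join('%3d'%round(y*100) for y in ys))
    for x in np.arange(.26,.60,.02):
        row=[]
        for y in ys:
            k=(abs(P[:,0]-x)<.01)&(abs(P[:,1]-y)<.01)
            row.append('%3d'%round(100*(np.percentile(P[k,2],95) if mode=='max' else np.percentile(P[k,2],5))) if k.sum()>2 else '  .')
        print('%4d '%round(x*100)+' '.join(row))
mp(.005,.3,'max'); mp(.2,.7,'min'); mp(.2,.7,'max')
# stand: arm top & plate
P=PP['scene'];T=PP['top']
for nm,Q,lo,hi in(('armtop',P,.097,.11),('plate',P,.006,.017),('armtop',T,.097,.11),('plate',T,.006,.017)):
    q=Q.reshape(-1,3); q=q[(q[:,2]>lo)&(q[:,2]<hi)&(abs(q[:,0]-.40)<.12)&(q[:,1]<-.22)&(q[:,1]>-.47)]
    print(nm,len(q),np.percentile(q,[1,99],axis=0).round(3).tolist(),cv2.minAreaRect((q[:,:2]*1000).astype(np.float32)))
a,_=snap('scene'); b,_=snap('top')
t=np.hstack([cv2.resize(a[320:430,200:310],(400,400),interpolation=2),cv2.resize(b[260:350,360:450],(400,400),interpolation=2)])
cv2.imwrite('pics/crop2.png',t[:,:,::-1])
E
```

```text
max 0.005 0.3
     -16 -18 -20 -22 -24 -26 -28 -30 -32 -34 -36 -38 -40 -42 -44 -46 -48 -50 -52 -54 -56 -58 -60
  26   .   .   .   .   .   .   .   .   .   .   .   1   .   .   .   .   .   1   .   .   .   .   .
  28   .   .   .   1   .   .   .   .   .   .   .   .   .   .   .   .   2   2   2   2   .   .   .
  30   1   .   .   .   .   .   .   .   .   .   .   1   1   .   .   .   2   2   2   2   .   .   .
  32   .   .   1   .   .   .   1   .   .   .   .   1   .   .   .   .   2   2   2   2  10  11   .
  34   1   .   .   .   .   .   .   .   .   .   1   1   1   .   .   .   .   .   .   9  11  11  12
  36   .   1   1   .   .   1   1   1   1   1  11  11  11   .   .   .   .   .   .  10  11  11  12
  38   4   1   .   1   .   1   1  11  12  14  14  11  11   .   .   1   .   .   .   .  11  11  12
  40  29  29  30  30   1   1   1  11  14  14  14  11  11   1   .   .   .   .   .   .   .   .  11
  42   8  23   3  30   1   1   1  10  14  14  14  11  11   1   .   .   .   .   .   .   .   .   .
  44  17  20   .   .   .   1   1   1  11  10   1   1   1   1   .   .   2  14  15  14   .   .  30
  46  19  20   .   
[... 4127 characters left out ...]
  28  28  27   .   .   .   .  28   .   .   .   .
armtop 1394 [[0.364, -0.407, 0.097], [0.499, -0.306, 0.109]] ((436.51788330078125, -362.0277099609375), (100.27336120605469, 139.70883178710938), 80.47872924804688)
plate 1506 [[0.344, -0.413, 0.006], [0.46, -0.266, 0.016]] ((411.28466796875, -344.9500427246094), (209.95852661132812, 131.90460205078125), 48.792747497558594)
armtop 796 [[0.366, -0.404, 0.097], [0.512, -0.304, 0.109]] ((444.3150329589844, -360.8744812011719), (100.49476623535156, 152.63351440429688), 81.64729309082031)
plate 1528 [[0.347, -0.445, 0.006], [0.487, -0.258, 0.016]] ((398.4042663574219, -333.0520935058594), (175.65142822265625, 290.1922912597656), 30.839794158935547)
```

View pics/crop2.png

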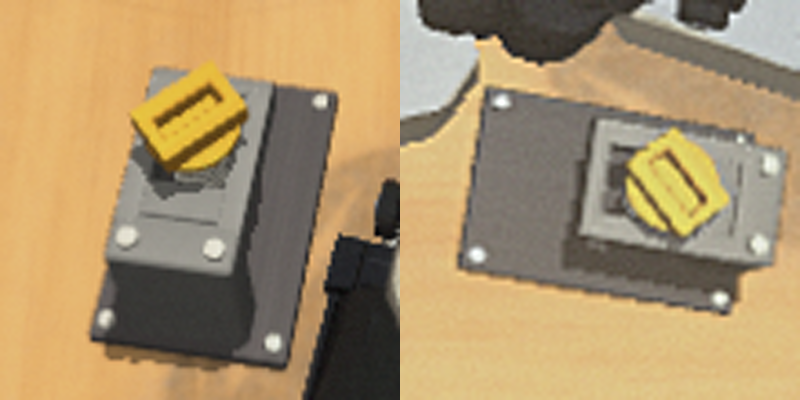

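The crop shows the stand's front edge facing world +y, with plate corners in the top view at about (379.6,279.6), (373,320.3) and (434.7,330.2). The slot runs at roughly 37° in the world, and the eyepieces overhang to the +x,+y side. So I will bring the block in from the robot's side.

```bash
python3 - <<'E'
from h import *
for n,L in(('top',[(379.6,279.6),(373,320.3),(434.7,330.2)]),('scene',[(292.7,345.3),(279.2,420.6),(224.8,413)])):
    q=[onz(n,u,v,.01)[:2]*1000 for u,v in L]; print(n,np.round(q,1)); 
    for a,b in((0,1),(1,2)): e=q[b]-q[a]; print(np.hypot(*e).round(1),np.degrees(np.arctan2(e[1],e[0])).round(1))
R=lambda n,L:cv2.minAreaRect(np.array([onz(n,u,v,.1385)[:2]*1000 for u,v in L],np.float32))
sc=lambda x,y:(200+x*.275,320+y*.275); tc=lambda x,y:(360+(x-400)*.225,260+y*.225)
print(R('scene',[sc(*p) for p in[(131,115),(212,62),(247,102),(165,163)]]))
print(R('top',[tc(*p) for p in[(675,128),(728,195),(683,238),(628,172)]]))
# block via plane casting
for n in('scene','top'):
    p,d=snap(n); h=cv2.cvtColor(p,cv2.COLOR_RGB2HSV); m=cv2.inRange(h,(100,140,90),(116,255,255))
    k,l,s,c=cv2.connectedComponentsWithStats(m)
    for i in range(1,k):
        if s[i,4]>100 and s[i,4]<1200:
            P=cloud(n,d); v,u=np.where((l==i)&(abs(P[:,:,2]-.031)<.006)); q=np.array([onz(n,a,b,.03)[:2]*1000 for a,b in zip(u,v)],np.float32)
            print(n,s[i],cv2.minAreaRect(q))
# tongue (whitish) near
P=cloud('scene',snap('scene')[1]); q=P.reshape(-1,3); q=q[(abs(q[:,2]-.03)<.008)&(q[:,0]>.57)&(q[:,0]<.75)&(q[:,1]<-.10)&(q[:,1]>-.31)]
print(cv2.minAreaRect((q[:,:2]*1000).astype(np.float32)), q[q[:,1].argsort()[:5]].round(3))
E
```

```text
top [[ 462.  -270.1]
 [ 364.2 -253.4]
 [ 341.9 -400.8]]
99.2 170.3
149.2 -98.6
scene [[ 463.1 -269.3]
 [ 439.9 -417.1]
 [ 342.1 -401.2]]
149.6 -98.9
99.1 170.8
((399.7825012207031, -343.958740234375), (45.62846755981445, 29.16543197631836), 39.271827697753906)
((399.5338439941406, -345.1555480957031), (42.22336959838867, 31.597930908203125), 39.48983383178711)
scene [376 280  22  37 485] ((660.1182861328125, -172.82778930664062), (90.69461059570312, 28.48919677734375), 70.22763061523438)
top [321 187  38  22 198] ((661.1305541992188, -172.3856201171875), (90.88274383544922, 26.07718849182129), 70.35736083984375)
((684.2410278320312, -194.14854431152344), (193.462158203125, 120.4417495727539), 85.89110565185547) [[ 0.734 -0.295  0.038]
 [ 0.736 -0.294  0.029]
 [ 0.733 -0.294  0.024]
 [ 0.732 -0.294  0.028]
 [ 0.735 -0.294  0.024]]
```

Call:
{"method": "step_arm", "body": {"increments": [[[3, -3, 4], [0, 0, -8]], [[3, -3, 4], [0, 0, -8]], [[3, -3, 4], [0, 0, -8]], [[3, -3, 4], [0, 0, -8]], [[3, -3, 2], [0, 0, -8]], [[3, -3, 0], [0, 0, -8]], [[3, -3, 0], [0, 0, -8]], [[3, -4, 0], [0, 0, -8]], [[3, -4, 0], [0, 0, -8]], [[3, -4, 0], [0, 0, -8]]], "fingers": 1}}

```text
clock: 1.55
tool_pos: [0.4358, 0.2917, 0.3962]
eef_rot: [0.734, 0.68, 0.0, -0.0]
contact_force: [1.0, -0.5, -0.0]
opening: 1.005
finger_force: 0.0
```

```bash
python3 - <<'E'
from h import *
P=np.vstack([cloud(n,snap(n)[1]).reshape(-1,3) for n in('scene','top')])
q=P[(abs(P[:,0]-.765)<.05)&(abs(P[:,1]+.165)<.05)&(P[:,2]>.012)&(P[:,2]<.2)]
print(q.min(0),q.max(0),np.percentile(q[:,2],[50,90,95,98,99.5]))
for z in(.02,.03,.04,.05,.055,.06): 
    w=q[q[:,2]>z]; print(z,len(w),np.percentile(w[:,:2],[2,98],axis=0).round(3).tolist())
print(r.get_state()['q'].round(2))
E
```

```text
[ 0.71508589 -0.19268294  0.01210386] [ 0.79075661 -0.11500443  0.06495428] [0.0370567  0.05980119 0.06198494 0.06300776 0.0645019 ]
0.02 1020 [[0.716, -0.191], [0.787, -0.117]]
0.03 798 [[0.717, -0.19], [0.787, -0.116]]
0.04 456 [[0.717, -0.189], [0.788, -0.116]]
0.05 276 [[0.721, -0.187], [0.788, -0.118]]
0.055 172 [[0.764, -0.156], [0.787, -0.135]]
0.06 108 [[0.764, -0.156], [0.787, -0.134]]
[-0.81  0.39  0.22  1.64 -0.09  1.13 -0.66]
```

Call:
{"method": "step_arm", "body": {"increments": [[[2, -4, 0], [0, 0, -3]], [[2, -4, 0], [0, 0, -3]], [[2, -4, 0], [0, 0, -3]], [[2, -4, 0], [0, 0, -3]], [[2, -4, 0], [0, 0, -3.5]], [[2, -4, 0], [0, 0, 0]], [[2, -4, 0], [0, 0, 0]], [[2, -4, 0], [0, 0, 0]], [[2.5, -4.5, 0], [0, 0, 0]], [[2.5, -4.5, 0], [0, 0, 0]]]}}

```text
clock: 2.65
tool_pos: [0.6443, -0.1147, 0.396]
eef_rot: [0.816, 0.577, 0.0, -0.0]
contact_force: [0.5, 1.2, 0.0]
opening: 1.0
finger_force: 0.0
```

Call:
{"method": "step_arm", "body": {"increments": [[[1.2, -3, -3], [0, 0, 0]], [[0.5, -1.7, -4], [0, 0, 0]], [[0, 0, -5], [0, 0, 0]], [[0, 0, -5], [0, 0, 0]], [[0, 0, -5], [0, 0, 0]], [[0, 0, -4], [0, 0, 0]], [[0, 0, -2], [0, 0, 0]], [[0, 0, 0], [0, 0, 0]], [[0, 0, 0], [0, 0, 0]], [[0, 0, 0], [0, 0, 0]]]}}

```text
clock: 3.65
tool_pos: [0.662, -0.1613, 0.118]
eef_rot: [0.817, 0.577, 0.001, 0.001]
contact_force: [-0.1, 0.8, 0.2]
opening: 1.003
finger_force: 0.0
```

Call:
{"method": "step_arm", "body": {"increments": [[[0.1, -0.4, 0], [0, 0, 0]], [[0, 0, 0], [0, 0, 0]], [[0, 0, -2], [0, 0, 0]], [[0, 0, -3], [0, 0, 0]], [[0, 0, -3], [0, 0, 0]], [[0, 0, -2], [0, 0, 0]], [[0, 0, -1.2], [0, 0, 0]], [[0, 0, 0], [0, 0, 0]], [[0, 0, 0], [0, 0, 0]], [[0, 0, 0], [0, 0, 0]]], "fingers": 0.62}}

```text
clock: 4.65
tool_pos: [0.6627, -0.1655, 0.0055]
eef_rot: [0.817, 0.577, 0.001, 0.001]
contact_force: [-0.1, 0.1, 0.9]
opening: 0.619
finger_force: 0.0
```

```bash
python3 - <<'E'
from h import *
p,_=snap('scene'); print(r.get_state()['q'].round(2))
b,_=snap('top')
t=np.hstack([cv2.resize(p[240:360,330:450],(400,400)),cv2.resize(b[150:250,290:390],(400,400))])
cv2.imwrite('pics/c3.png',t[:,:,::-1])
E
```

```text
[ 0.08  1.08  0.19  1.51 -0.3   0.58  0.08]
```

View pics/c3.png

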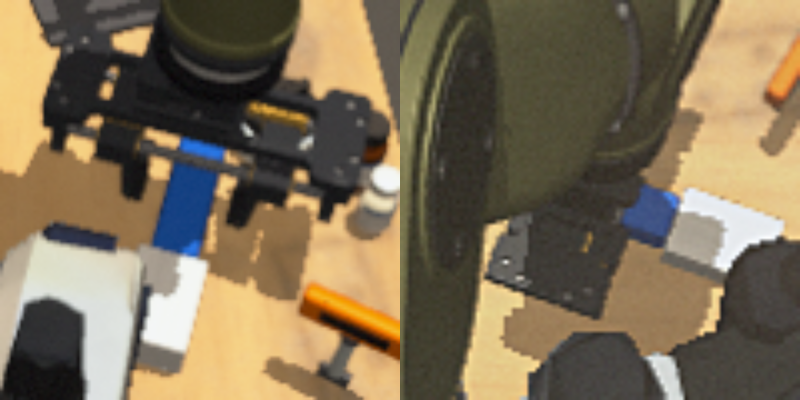

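The block's handle is straddled centrally between the fingers. I'll grip it and lift.

Call:
{"method": "step_arm", "body": {"increments": [[[0, 0, 0], [0, 0, 0]], [[0, 0, 0], [0, 0, 0]], [[0, 0, 0], [0, 0, 0]], [[0, 0, 0], [0, 0, 0]], [[0, 0, 0.5], [0, 0, 0]], [[0, 0, 1], [0, 0, 0]], [[0, 0, 2], [0, 0, 0]], [[0, 0, 3], [0, 0, 0]], [[0, 0, 4], [0, 0, 0]], [[0, 0, 4], [0, 0, 0]]], "fingers": 0, "grip_force": 55}}

```text
clock: 5.75
tool_pos: [0.6612, -0.1651, 0.1517]
eef_rot: [0.817, 0.576, 0.0, 0.0]
contact_force: [0.2, -0.4, -3.2]
opening: 0.334
finger_force: 54.9
```

Call:
{"method": "step_arm", "body": {"increments": [[[0, 0, 4], [0, 0, 0]], [[0, 0, 4], [0, 0, 0]], [[0, 0, 4.5], [0, 0, 0]], [[0, 0, 4.5], [0, 0, 0]], [[0, 0, 4.5], [0, 0, 0]], [[0, -0.5, 4.5], [0, 0, 2]], [[0, -1, 3.5], [0, 0, 6]], [[-0.5, -2, 2], [0, 0, 8]], [[-0.5, -3, 0], [0, 0, 8]], [[-1, -3, 0], [0, 0, 8]]]}}

```text
clock: 6.75
tool_pos: [0.641, -0.2605, 0.4663]
eef_rot: [0.624, 0.781, 0.0, 0.001]
contact_force: [0.7, -0.3, -3.0]
opening: 0.336
finger_force: 54.9
```

```bash
python3 - <<'E'
from h import *
s=r.get_state(); print({k:np.round(s[k],3) for k in('q','tool_pos','eef_rot','contact_force','opening','finger_force')})
E
```

```text
{'q': array([ 0.246,  0.664,  0.187,  0.919, -0.115,  1.564,  0.618]), 'tool_pos': array([ 0.641, -0.261,  0.466]), 'eef_rot': array([0.624, 0.781, 0.   , 0.001]), 'contact_force': array([ 0.671, -0.281, -2.977]), 'opening': np.float64(0.336), 'finger_force': np.float64(54.904)}
```

Call:
{"method": "step_arm", "body": {"increments": [[[-1, -3.3, 0.5], [0, 0, 7]], [[-1, -3.3, 0.5], [0, 0, 7]], [[-1, -3.3, 0.5], [0, 0, 7]], [[-4, 0, 0], [0, 0, 7]], [[-4, 0, 0], [0, 0, 7]], [[-4, 0, 0], [0, 0, 7]], [[-4, 0, 0], [0, 0, 7]], [[-4, 0, 0], [0, 0, 7]], [[-4, 0, 0], [0, 0, 7]], [[-4, 0, 0], [0, 0, 7]]]}}

```text
clock: 7.75
tool_pos: [0.3285, -0.3585, 0.4802]
eef_rot: [0.064, 0.998, -0.001, -0.0]
contact_force: [0.4, 0.1, -2.8]
opening: 0.338
finger_force: 54.9
```

Call:
{"method": "step_arm", "body": {"increments": [[[-3, 1, 0], [0, 0, 1]], [[-3, 1, 0], [0, 0, 0]], [[-2, 1, -2], [0, 0, 0]], [[0, 0, -4], [0, 0, 0]], [[0, 0, -4], [0, 0, 0]], [[0, 0, -4], [0, 0, 0]], [[0, 0, -4], [0, 0, 0]], [[0, 0, -3], [0, 0, 0]], [[0, 0, 0], [0, 0, 0]], [[0, 0, 0], [0, 0, 0]]]}}

```text
clock: 8.75
tool_pos: [0.2514, -0.3294, 0.2702]
eef_rot: [0.058, 0.998, -0.0, 0.0]
contact_force: [0.9, -0.5, -1.9]
opening: 0.333
finger_force: 54.9
```

```bash
python3 - <<'E'
from h import *
s=r.get_state(); print({k:np.round(s[k],4) for k in('q','tool_pos','eef_rot','contact_force','moment','opening')})
x,y=s['eef_rot'][:2]; print('tooly',np.degrees(np.arctan2(2*y*y-1,2*x*y)))
p,_=snap('scene','s4.png')
b,d=snap('top'); h=cv2.cvtColor(p,cv2.COLOR_RGB2HSV); m=cv2.inRange(h,(100,140,90),(116,255,255)); print(cv2.connectedComponentsWithStats(m)[2])
E
```

```text
{'q': array([ 0.8628,  0.3715, -0.0781,  2.1234,  0.0478,  0.6474,  2.2074]), 'tool_pos': array([ 0.2514, -0.3294,  0.2702]), 'eef_rot': array([ 5.760e-02,  9.983e-01, -5.000e-04,  2.000e-04]), 'contact_force': array([ 0.9222, -0.457 , -1.8928]), 'moment': array([-0.0309,  0.064 ,  0.0084]), 'opening': np.float64(0.3332)}
tooly 83.3930605718245
[[     0      0    640    480 304307]
 [   137    283     37     21    578]
 [   395    390     65     46   2315]]
```

View pics/s4.png

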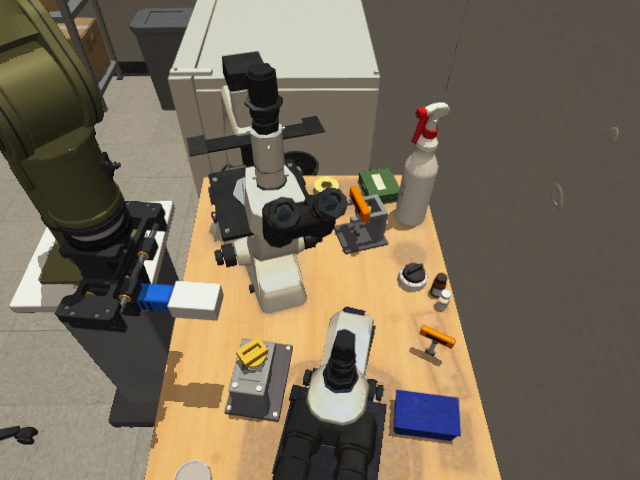

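The picture shows the block held level, its handle toward the robot at (155,298) and its tongue at (195,300), pointing at the stand.

```bash
python3 - <<'E'
from h import *
for n in('scene','top'):
    P=cloud(n,snap(n)[1]); q=P.reshape(-1,3)
    q=q[(q[:,0]>.26)&(q[:,0]<.43)&(abs(q[:,1]+.335)<.05)&(q[:,2]>.235)&(q[:,2]<.31)]
    for _ in range(4):
        A=np.c_[q[:,:2],np.ones(len(q))]; c=np.linalg.lstsq(A,q[:,2],rcond=None)[0]; e=q[:,2]-A@c; q=q[abs(e)<max(.004,1.0*e.std())]
    print(n,len(q),'slopes',c.round(3),'z@tool',c@[.2514,-.3294,1],cv2.minAreaRect((q[:,:2]*1000).astype(np.float32)),q[:,0].max())
E
```

```text
scene 1619 slopes [0.002 0.095 0.329] z@tool 0.29839823400620313 ((314.27362060546875, -335.5237731933594), (48.34431076049805, 114.14179229736328), 79.926513671875) 0.37098643099504963
top 1036 slopes [ 0.004 -0.022  0.287] z@tool 0.2952260213813155 ((316.4503173828125, -336.7356872558594), (43.65281295776367, 112.09854888916016), 84.33097839355469) 0.3718233016376029
```

Call:
{"method": "step_arm", "body": {"increments": [[[-1.1, 0.5, 0], [0, 0, 0]], [[0, 0, -4], [0, 0, 0]], [[0, 0, -4], [0, 0, 0]], [[0, 0, -4], [0, 0, 0]], [[0, 0, -4], [0, 0, 0]], [[0, 0, -4], [0, 0, 0]], [[0, 0, -2.3], [0, 0, 0]], [[0, 0, 0], [0, 0, 0]], [[0, 0, 0], [0, 0, 0]], [[0, 0, 0], [0, 0, 0]]]}}

```text
clock: 9.95
tool_pos: [0.2428, -0.3307, 0.0743]
eef_rot: [0.058, 0.998, 0.001, -0.005]
contact_force: [-0.2, -0.4, -2.0]
opening: 0.336
finger_force: 54.9
```

Call:
{"method": "step_arm", "body": {"increments": [[[0, 0, -1], [0, 0, 0]], [[0, 0, -1], [0, 0, 0]], [[0, 0, -0.5], [0, 0, 0]], [[0, 0, -0.3], [0, 0, 0]], [[0, 0, 0], [0, 0, 0]], [[0, 0, 0], [0, 0, 0]], [[0, 0, 0], [0, 0, 0]], [[0, 0, 0], [0, 0, 0]], [[0, 0, 0], [0, 0, 0]], [[0, 0, 0], [0, 0, 0]]]}}

```text
clock: 10.95
tool_pos: [0.2439, -0.3325, 0.0531]
eef_rot: [0.057, 0.998, 0.004, -0.008]
contact_force: [0.1, 0.2, -1.6]
opening: 0.338
finger_force: 54.9
```

```bash
python3 - <<'E'
from h import *
s=r.get_state(); print({k:np.round(s[k],4) for k in('tool_pos','contact_force','moment','opening')})
p,_=snap('scene'); b,_=snap('top')
t=np.hstack([cv2.resize(p[290:430,140:310],(486,400)),cv2.resize(b[260:350,360:430],(311,400))])
cv2.imwrite('pics/c5.png',t[:,:,::-1])
E
```

```text
{'tool_pos': array([ 0.2439, -0.3325,  0.0531]), 'contact_force': array([ 0.0646,  0.2461, -1.6356]), 'moment': array([-0.0187,  0.0441, -0.0226]), 'opening': np.float64(0.338)}
```

View pics/c5.png

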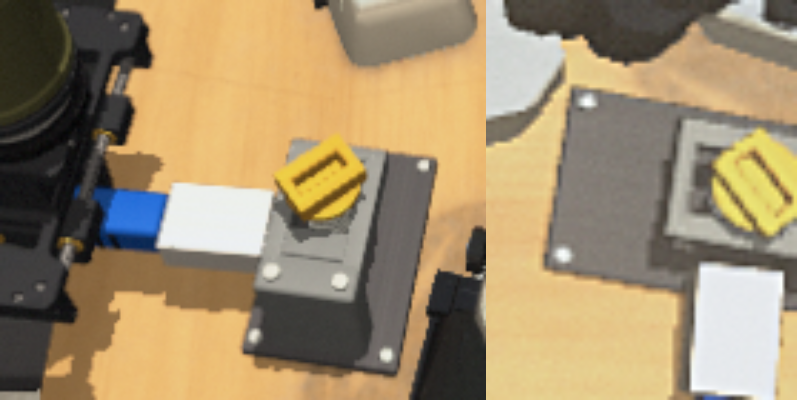

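The picture shows the tongue just short of the stand's arm. The arm is at its inner reach limit (z stopped at 0.053), so I'll go down a little further out.

Call:
{"method": "step_arm", "body": {"increments": [[[0.7, 0, 0], [0, 0, 0]], [[0.7, 0, 0], [0, 0, 0]], [[0, 0, -0.7], [0, 0, 0]], [[0, 0, -0.7], [0, 0, 0]], [[0, 0, -0.7], [0, 0, 0]], [[0, 0, -0.7], [0, 0, 0]], [[0, 0, -0.5], [0, 0, 0]], [[0, 0, 0], [0, 0, 0]], [[0, 0, 0], [0, 0, 0]], [[0, 0, 0], [0, 0, 0]]]}}

```text
clock: 12.05
tool_pos: [0.2579, -0.3325, 0.0202]
eef_rot: [0.057, 0.998, 0.004, -0.008]
contact_force: [0.7, 0.5, -1.4]
opening: 0.331
finger_force: 54.9
```

```bash
cat > st.py <<'E'
from h import *
from scipy.spatial.transform import Rotation as Ro
s=r.get_state(); print({k:np.round(s[k],4).tolist() for k in('clock','q','tool_pos','eef_rot','contact_force','moment','opening','finger_force')})
M=Ro.from_quat(s['eef_rot']).as_matrix(); print('tooly',np.degrees(np.arctan2(M[1,1],M[0,1])).round(2),'z',M[:,2].round(4),'fix rotvec deg',np.degrees(np.cross(M[:,2],[0,0,-1])).round(2))
E
python3 st.py
```

```text
{'clock': 12.05, 'q': [0.9517, 0.9177, -0.2493, 2.2861, 1.7176, 0.2042, 0.5304], 'tool_pos': [0.2579, -0.3325, 0.0202], 'eef_rot': [0.0573, 0.9983, 0.0037, -0.0076], 'contact_force': [0.7191, 0.4744, -1.3976], 'moment': [0.0391, 0.0719, -0.0434], 'opening': 0.3308, 'finger_force': 54.9045}
tooly 83.42 z [-0.0148  0.0083 -0.9999] fix rotvec deg [-0.48 -0.85 -0.  ]
```

Call:
{"method": "step_arm", "body": {"increments": [[[0, 0, 0], [-0.24, -0.42, 0]], [[0, 0, 0], [-0.24, -0.43, 0]], [[0, 0, -0.2], [0, 0, 0]], [[0, 0, -0.1], [0, 0, 0]], [[0, 0, 0], [0, 0, 0]], [[0.5, 0, 0], [0, 0, 0]], [[0.5, 0, 0], [0, 0, 0]], [[0.5, 0, 0], [0, 0, 0]], [[0, 0, 0], [0, 0, 0]], [[0, 0, 0], [0, 0, 0]]]}}

```text
clock: 13.05
tool_pos: [0.2732, -0.3324, 0.0171]
eef_rot: [0.057, 0.998, -0.0, -0.0]
contact_force: [0.2, 0.2, -1.9]
opening: 0.336
finger_force: 54.9
```

```bash
python3 st.py
```

```text
{'clock': 13.05, 'q': [0.9511, 0.9274, -0.2842, 2.2723, 1.7358, 0.2296, 0.494], 'tool_pos': [0.2732, -0.3324, 0.0171], 'eef_rot': [0.0571, 0.9984, -0.0001, -0.0], 'contact_force': [0.2187, 0.1848, -1.8618], 'moment': [-0.0062, 0.0672, -0.0358], 'opening': 0.3358, 'finger_force': 54.9045}
tooly 83.46 z [-1.e-04 -1.e-04 -1.e+00] fix rotvec deg [ 0.01 -0.    0.  ]
```

Call:
{"method": "step_arm", "body": {"increments": [[[0.6, 0, -0.03], [0, 0, 0]], [[0.6, 0, 0], [0, 0, 0]], [[0.6, 0, 0], [0, 0, 0]], [[0.6, 0, 0], [0, 0, 0]], [[0.6, 0, 0], [0, 0, 0]], [[0.6, 0, 0], [0, 0, 0]], [[0.6, 0, 0], [0, 0, 0]], [[0, 0, 0], [0, 0, 0]], [[0, 0, 0], [0, 0, 0]], [[0, 0, -0.05], [0, 0, 0]]]}}

```text
clock: 14.05
tool_pos: [0.3144, -0.3325, 0.0162]
eef_rot: [0.058, 0.998, 0.0, -0.0]
contact_force: [-0.0, 0.8, -2.5]
opening: 0.338
finger_force: 54.9
```

```bash
python3 st.py
```

```text
{'clock': 14.05, 'q': [0.8181, 0.9219, -0.171, 2.1958, 1.3447, 0.1396, 0.8273], 'tool_pos': [0.3144, -0.3325, 0.0162], 'eef_rot': [0.0575, 0.9983, 0.0002, -0.0002], 'contact_force': [-0.0341, 0.8156, -2.4704], 'moment': [0.0769, 0.0891, 0.0362], 'opening': 0.3382, 'finger_force': 54.9045}
tooly 83.41 z [-5.e-04  3.e-04 -1.e+00] fix rotvec deg [-0.02 -0.03 -0.  ]
```

Call:
{"method": "step_arm", "body": {"increments": [[[0, 0, -0.05], [0, 0, 0]], [[0, 0, -0.05], [0, 0, 0]], [[0, 0, 0], [0, 0, 0]], [[0, 0, 0], [0, 0, 0]], [[0, 0, 0], [0, 0, 0]], [[0, 0, 0], [0, 0, 0]], [[0, 0, 0], [0, 0, 0]], [[0, 0, 0], [0, 0, 0]], [[0, 0, 0], [0, 0, 0]], [[0, 0, 0], [0, 0, 0]]]}}

```text
clock: 15.05
tool_pos: [0.315, -0.3325, 0.0152]
eef_rot: [0.057, 0.998, 0.0, 0.0]
contact_force: [-0.1, 0.2, -1.2]
opening: 0.332
finger_force: 54.9
```

Call:
{"method": "step_arm", "body": {"increments": [[[0, 0, 0], [0, 0, 0]], [[0, 0, 0], [0, 0, 0]], [[0, 0, 0], [0, 0, 0]], [[0, 0, 0.5], [0, 0, 0]], [[0, 0, 1.5], [0, 0, 0]], [[0, 0, 3], [0, 0, 0]], [[0, 0, 4], [0, 0, 0]], [[0, 0, 4], [0, 0, 0]], [[0, 0, 4], [0, 0, 0]], [[0, 0, 4], [0, 0, 0]]], "fingers": 0.6}}

```text
clock: 16.05
tool_pos: [0.3143, -0.3321, 0.2269]
eef_rot: [0.057, 0.998, 0.0, -0.0]
contact_force: [0.6, -1.7, -0.2]
opening: 0.604
finger_force: 0.0
```

```bash
python3 st.py; python3 - <<'E'
from h import *
p,d=snap('scene','s6.png')
for n in('scene','top'):
    p,d=snap(n); h=cv2.cvtColor(p,cv2.COLOR_RGB2HSV); m=cv2.inRange(h,(100,140,90),(116,255,255)); P=cloud(n,d)
    k=(m>0)&(P[:,:,0]<.42)&(P[:,:,0]>.2)&(abs(P[:,:,1]+.33)<.06)&(abs(P[:,:,2]-.04)<.008); v,u=np.where(k)
    q=np.array([onz(n,a,b,.04)[:2]*1000 for a,b in zip(u,v)],np.float32)
    rc=cv2.minAreaRect(q); print(n,len(q),rc,q[:,0].min(),q[:,0].max()); A=P[k]; print(np.linalg.lstsq(np.c_[A[:,:2],np.ones(len(A))],A[:,2],rcond=None)[0].round(3),np.median(A[:,2]))
E
```

```text
{'clock': 16.05, 'q': [1.2127, 0.588, -0.7826, 2.0478, 0.6097, 0.7507, 1.505], 'tool_pos': [0.3143, -0.3321, 0.2269], 'eef_rot': [0.0573, 0.9984, 0.0004, -0.0002], 'contact_force': [0.5713, -1.6765, -0.1779], 'moment': [-0.0591, -0.0035, 0.087], 'opening': 0.6042, 'finger_force': 0.0}
tooly 83.43 z [-3.e-04  8.e-04 -1.e+00] fix rotvec deg [-0.05 -0.02 -0.  ]
scene 665 ((314.12420654296875, -335.4642639160156), (32.009117126464844, 79.75081634521484), 84.13817596435547) 274.41946 354.68896
[0.009 0.072 0.062] 0.041011957555674716
top 3 ((283.62835693359375, -323.59552001953125), (14.439934730529785, 1.4427220821380615), 38.869056701660156) 277.55432 288.797
[ 1.949 -1.719 -1.067] 0.041048254850047664
```

View pics/s6.png

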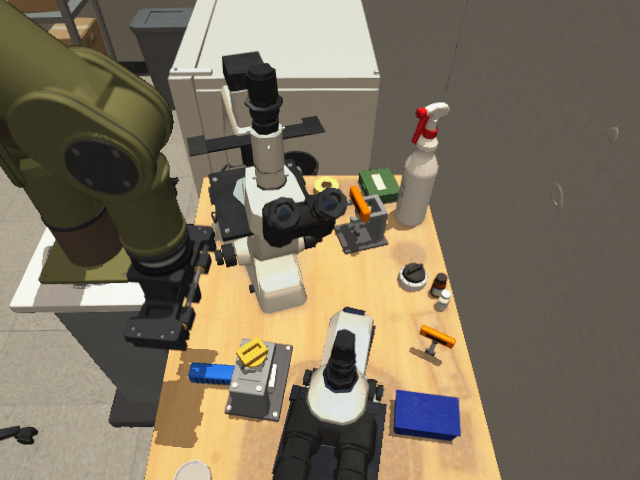

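The picture shows the block lying under the stand's arm with its handle at (212,373) and its tongue passing beneath the screw. Next is the driver.

Call:
{"method": "step_arm", "body": {"increments": [[[0, 0, 4.5], [0, 0, 0]], [[0, 0, 4.5], [0, 0, 0]], [[0, 0, 4.5], [0, 0, 0]], [[0, 0, 4.5], [0, 0, 0]], [[1, -0.5, 4.5], [0, 0, -2]], [[3, -0.5, 2], [0, 0, -6]], [[4, -0.5, 0], [0, 0, -7]], [[4, -0.5, 0], [0, 0, -7]], [[4, -0.5, 0], [0, 0, -7]], [[4, -0.5, 0], [0, 0, -7]]]}}

```text
clock: 17.2
tool_pos: [0.516, -0.3629, 0.4679]
eef_rot: [0.366, 0.931, -0.001, -0.002]
contact_force: [-0.2, -0.2, 0.6]
opening: 0.604
finger_force: 0.0
```

Call:
{"method": "step_arm", "body": {"increments": [[[4, 1, 0], [0, 0, -7]], [[4, 2, 0], [0, 0, -7]], [[1, 4, 0], [0, 0, -7]], [[0.5, 4, 0], [0, 0, -7]], [[0.3, 4, 0], [0, 0, -3]], [[0, 4, 0], [0, 0, 0]], [[0, 4, 0], [0, 0, 0]], [[0, 4, 0], [0, 0, 0]], [[0, 4, -1], [0, 0, 0]], [[0, 3, -2], [0, 0, 0]]]}}

```text
clock: 18.2
tool_pos: [0.613, -0.0193, 0.4394]
eef_rot: [0.598, 0.802, 0.0, 0.0]
contact_force: [0.5, 0.1, -0.3]
opening: 0.599
finger_force: 0.0
```

```bash
python3 st.py
```

```text
{'clock': 18.2, 'q': [0.2697, 0.5551, -0.6023, 1.2577, 0.307, 1.418, -0.0181], 'tool_pos': [0.613, -0.0193, 0.4394], 'eef_rot': [0.5979, 0.8015, 0.0003, 0.0002], 'contact_force': [0.468, 0.0985, -0.3324], 'moment': [-0.0143, -0.0078, 0.007], 'opening': 0.5991, 'finger_force': 0.0}
tooly 16.56 z [ 7.e-04  1.e-04 -1.e+00] fix rotvec deg [-0.01  0.04  0.  ]
```

```bash
python3 - <<'E'
from h import *
for n in('scene','top'):
    p,d=snap(n); P=cloud(n,d); q=P.reshape(-1,3)
    q=q[(q[:,0]>.65)&(q[:,0]<.9)&(q[:,1]>0.0)&(q[:,1]<.16)&(q[:,2]>.02)]
    for z in np.arange(.02,.36,.03):
        w=q[(q[:,2]>=z)&(q[:,2]<z+.03)]
        if len(w)>5: print(n,z.round(2),len(w),np.percentile(w[:,:2],[1,99],axis=0).round(3).tolist())
    if n=='top': 
        h=cv2.cvtColor(p,cv2.COLOR_RGB2HSV)
    h=cv2.cvtColor(p,cv2.COLOR_RGB2HSV);m=cv2.inRange(h,(9,150,100),(28,255,255))
    k=(m>0)&(abs(P[:,:,0]-.61)<.07)&(abs(P[:,:,1]-.02)<.08)&(P[:,:,2]>.125)&(P[:,:,2]<.14); v,u=np.where(k)
    if len(u)>20: print(n,'driver',len(u),cv2.minAreaRect(np.array([onz(n,a,b,.132)[:2]*1000 for a,b in zip(u,v)],np.float32)))
E
```

```text
scene 0.02 920 [[0.652, 0.001], [0.826, 0.159]]
scene 0.05 668 [[0.651, 0.001], [0.827, 0.155]]
scene 0.08 760 [[0.652, 0.001], [0.827, 0.156]]
scene 0.11 627 [[0.719, 0.002], [0.827, 0.154]]
scene 0.14 676 [[0.72, 0.003], [0.827, 0.154]]
scene 0.17 776 [[0.724, 0.004], [0.827, 0.156]]
scene 0.2 593 [[0.733, 0.002], [0.828, 0.156]]
scene 0.23 682 [[0.717, 0.002], [0.828, 0.157]]
scene 0.26 688 [[0.72, 0.002], [0.828, 0.157]]
scene 0.29 797 [[0.715, 0.004], [0.828, 0.156]]
scene 0.32 567 [[0.718, 0.001], [0.827, 0.157]]
scene 0.35 520 [[0.824, 0.001], [0.827, 0.157]]
scene driver 257 ((611.5130004882812, 13.789253234863281), (18.98128318786621, 96.34201049804688), 14.8195219039917)
```

Call:
{"method": "step_arm", "body": {"increments": [[[0, 2, -3], [0, 0, -1]], [[-0.1, 1.7, -4], [0, 0, 0]], [[0, 0, -5], [0, 0, 0]], [[0, 0, -5], [0, 0, 0]], [[0, 0, -4.5], [0, 0, 0]], [[0, 0, -4], [0, 0, 0]], [[0, 0, -1.5], [0, 0, 0]], [[0, 0, 0], [0, 0, 0]], [[0, 0, 0], [0, 0, 0]], [[0, 0, 0], [0, 0, 0]]], "fingers": 0.36}}

```text
clock: 19.3
tool_pos: [0.6129, 0.0144, 0.1713]
eef_rot: [0.606, 0.795, 0.001, 0.001]
contact_force: [-0.3, -0.2, 1.0]
opening: 0.363
finger_force: 0.0
```

```bash
python3 st.py; python3 - <<'E'
from h import *
p,_=snap('scene'); b,d=snap('top')
P=cloud('top',d);T=P.reshape(-1,3); 
for n in('scene','top'):
    q=cloud(n,snap(n)[1]).reshape(-1,3); q=q[(q[:,0]>.62)&(q[:,0]<.72)&(abs(q[:,1]-.03)<.06)&(q[:,2]>.085)&(q[:,2]<.112)]
    if len(q)>10: print(n,len(q),np.percentile(q,[2,98],axis=0).round(3).tolist())
t=np.hstack([cv2.resize(p[160:270,300:420],(436,400)),cv2.resize(b[160:260,210:300],(360,400))])
cv2.imwrite('pics/c7.png',t[:,:,::-1])
E
```

```text
{'clock': 19.3, 'q': [0.1778, 0.792, -0.5015, 1.6604, 0.4905, 0.8147, -0.2713], 'tool_pos': [0.6129, 0.0144, 0.1713], 'eef_rot': [0.606, 0.7955, 0.0008, 0.0011], 'contact_force': [-0.2626, -0.2095, 0.9753], 'moment': [-0.044, 0.0278, 0.0031], 'opening': 0.3634, 'finger_force': 0.0}
tooly 15.4 z [ 2.6e-03 -1.0e-04 -1.0e+00] fix rotvec deg [0.   0.15 0.  ]
scene 323 [[0.626, -0.024, 0.087], [0.719, 0.084, 0.108]]
```

View pics/c7.png

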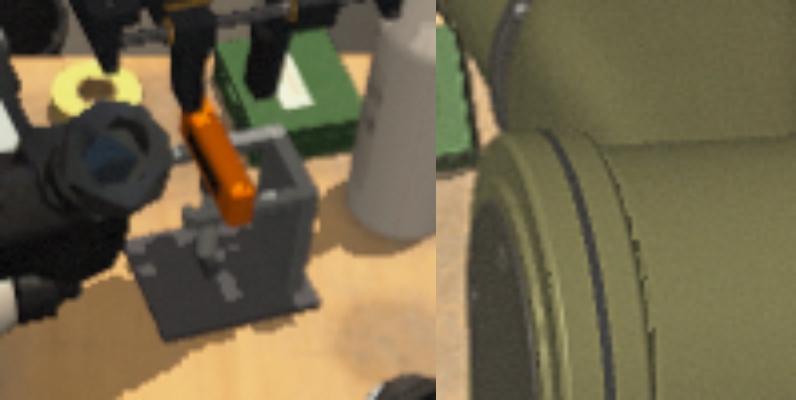

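The picture shows the fingers above the orange handle, one on each side of it; the handle rests on both prongs with the back plate clear behind.

Call:
{"method": "step_arm", "body": {"increments": [[[-0.05, 0.35, 0], [0, 0.1, 0]], [[0, 0, -1.5], [0, 0, 0]], [[0, 0, -2], [0, 0, 0]], [[0, 0, -2], [0, 0, 0]], [[0, 0, -1.8], [0, 0, 0]], [[0, 0, 0], [0, 0, 0]], [[0, 0, 0], [0, 0, 0]], [[0, 0, 0], [0, 0, 0]], [[0, 0, 0], [0, 0, 0]], [[0, 0, 0], [0, 0, 0]]]}}

```text
clock: 20.5
tool_pos: [0.6119, 0.0181, 0.098]
eef_rot: [0.606, 0.796, 0.0, -0.0]
contact_force: [-0.4, -0.5, 0.2]
opening: 0.363
finger_force: 0.0
```

```bash
python3 st.py
```

```text
{'clock': 20.5, 'q': [0.139, 0.8888, -0.4416, 1.7058, 0.559, 0.6756, -0.3356], 'tool_pos': [0.6119, 0.0181, 0.098], 'eef_rot': [0.6059, 0.7956, 0.0, -0.0001], 'contact_force': [-0.3806, -0.5375, 0.2418], 'moment': [-0.0136, 0.0453, 0.0186], 'opening': 0.3626, 'finger_force': 0.0}
tooly 15.42 z [-1.e-04  2.e-04 -1.e+00] fix rotvec deg [-0.01 -0.   -0.  ]
```

Call:
{"method": "step_arm", "body": {"increments": [[[0, 0, 0], [0, 0, 0]], [[0, 0, 0], [0, 0, 0]], [[0, 0, 0], [0, 0, 0]], [[0, 0, 0.3], [0, 0, 0]], [[0, 0, 1], [0, 0, 0]], [[0, 0, 2], [0, 0, 0]], [[0, 0, 3], [0, 0, 0]], [[0, 0, 4], [0, 0, 0]], [[0, 0, 4], [0, 0, 0]], [[0, 0, 4], [0, 0, 0]]], "fingers": 0, "grip_force": 55}}

```text
clock: 21.5
tool_pos: [0.6107, 0.018, 0.2823]
eef_rot: [0.606, 0.796, -0.001, -0.001]
contact_force: [0.7, 0.5, -2.0]
opening: 0.195
finger_force: 55.0
```

Call:
{"method": "step_arm", "body": {"increments": [[[0, 0, 4.5], [0, 0, 0]], [[0, 0, 4.5], [0, 0, 0]], [[0, 0, 4.5], [0, 0, 0]], [[0, -1, 4.5], [0, 0, 0]], [[0, -3, 3], [0, 0, -3]], [[0, -4, 1], [0, 0, -6]], [[0, -4, 0], [0, 0, -7]], [[0, -4, 0], [0, 0, -7]], [[0, -4, 0], [0, 0, -7]], [[0, -4, 0], [0, 0, -7]]]}}

```text
clock: 22.5
tool_pos: [0.6105, -0.2231, 0.5007]
eef_rot: [0.828, 0.561, -0.0, -0.001]
contact_force: [0.8, 0.7, -0.5]
opening: 0.202
finger_force: 55.0
```

Call:
{"method": "step_arm", "body": {"increments": [[[0, -4, 0], [0, 0, -7]], [[-0.5, -4, 0], [0, 0, -7]], [[-1, -4, 0], [0, 0, -7]], [[-3, -1.5, 0], [0, 0, -7]], [[-4, 0, 0], [0, 0, -2]], [[-4, 0, 0], [0, 0, 0]], [[-4, 0, 0], [0, 0, 0]], [[-3, 0.5, 0], [0, 0, 0]], [[0, 0, 0], [0, 0, 0]], [[0, 0, 0], [0, 0, 0]]]}}

```text
clock: 23.5
tool_pos: [0.416, -0.3515, 0.501]
eef_rot: [0.944, 0.329, 0.0, -0.001]
contact_force: [-0.1, -0.3, -0.8]
opening: 0.2
finger_force: 55.0
```

```bash
python3 st.py
```

```text
{'clock': 23.5, 'q': [0.8144, 0.3775, -0.3212, 1.3293, 0.1163, 1.4536, -0.3994], 'tool_pos': [0.416, -0.3515, 0.501], 'eef_rot': [0.9443, 0.329, 0.0003, -0.0005], 'contact_force': [-0.0693, -0.2661, -0.8089], 'moment': [-0.0649, 0.0807, -0.0153], 'opening': 0.1999, 'finger_force': 54.9999}
tooly -51.58 z [ 2.0e-04  1.2e-03 -1.0e+00] fix rotvec deg [-0.07  0.01  0.  ]
```

Call:
{"method": "step_arm", "body": {"increments": [[[-0.8, 0.3, 0], [0, 0, 0]], [[-0.8, 0.35, -2], [0, 0, 0]], [[0, 0, -4], [0, 0, 0]], [[0, 0, -4], [0, 0, 0]], [[0, 0, -4], [0, 0, 0]], [[0, 0, -4], [0, 0, 0]], [[0, 0, -4], [0, 0, 0]], [[0, 0, -3], [0, 0, 0]], [[0, 0, 0], [0, 0, 0]], [[0, 0, 0], [0, 0, 0]]]}}

```text
clock: 24.5
tool_pos: [0.4013, -0.3452, 0.2505]
eef_rot: [0.944, 0.33, 0.0, -0.001]
contact_force: [-0.2, 0.1, -1.4]
opening: 0.197
finger_force: 55.0
```

```bash
python3 st.py; python3 - <<'E'
from h import *
p,d=snap('scene'); b,_=snap('top')
np.save('p8.npy',p)
t=np.hstack([cv2.resize(p[290:390,205:305],(600,600),interpolation=2)])
print(proj('scene',[.4,-.345,.1385]),proj('top',[.4,-.345,.1385]))
cv2.imwrite('pics/c8.png',t[:,:,::-1])
E
```

```text
{'clock': 24.5, 'q': [0.8068, 0.5562, -0.2909, 1.8347, 0.2143, 0.7826, -0.4947], 'tool_pos': [0.4013, -0.3452, 0.2505], 'eef_rot': [0.9441, 0.3296, 0.0002, -0.001], 'contact_force': [-0.2022, 0.1287, -1.3647], 'moment': [-0.085, 0.1061, 0.0308], 'opening': 0.1971, 'finger_force': 54.9999}
tooly -51.51 z [-3.0e-04  1.9e-03 -1.0e+00] fix rotvec deg [-0.11 -0.02 -0.  ]
[251.70399202 350.7895922 ] [422.70035526 300.90153459]
```

View pics/c8.png

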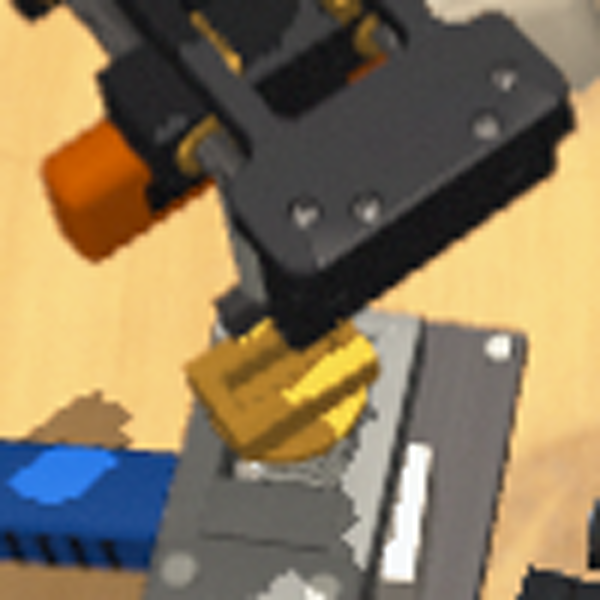

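The crop shows the driver over the brass head, its blade's left end near crop (240,310) and its handle's left end at (45,170)–(110,120). I'll compare these with the prediction to find the offset in the hand.

```bash
python3 - <<'E'
from h import *
s=r.get_state(); T=s['tool_pos']; a=np.radians(-51.5+90); u=np.array([np.cos(a),np.sin(a),0]); w=np.array([-u[1],u[0],0])
f=lambda X:(((proj('scene',X)-[205,290])*6)).round(0).tolist()
G=T+[0,0,.018]
for nm,L,th,zs in(('handle',.046,.009,(-.016,.016)),('blade',.014,.004,(-.096,-.082))):
    for z in zs:
        print(nm,z,[f(G+[0,0,z]-L*u+k*th*w) for k in(1,-1)])
print('head', [f(np.array([.4,-.345,.1385])+i*.022*u+j*.015*w) for i,j in((-1,1),(-1,-1),(1,-1),(1,1))])
p=np.load('p8.npy')
h=cv2.cvtColor(p[290:390,205:305],cv2.COLOR_RGB2HSV)
# enhance dark region
g=cv2.resize(np.clip(p[330:365,230:280].astype(int)*2,0,255).astype(np.uint8),(800,560),interpolation=cv2.INTER_NEAREST)
cv2.imwrite('pics/c9.png',g[:,:,::-1])
E
```

```text
handle -0.016 [[56.0, 229.0], [97.0, 281.0]]
handle 0.016 [[32.0, 158.0], [75.0, 211.0]]
blade -0.096 [[221.0, 326.0], [238.0, 347.0]]
blade -0.082 [[215.0, 300.0], [232.0, 322.0]]
head [[183.0, 373.0], [245.0, 451.0], [377.0, 356.0], [314.0, 282.0]]
```

View pics/c9.png

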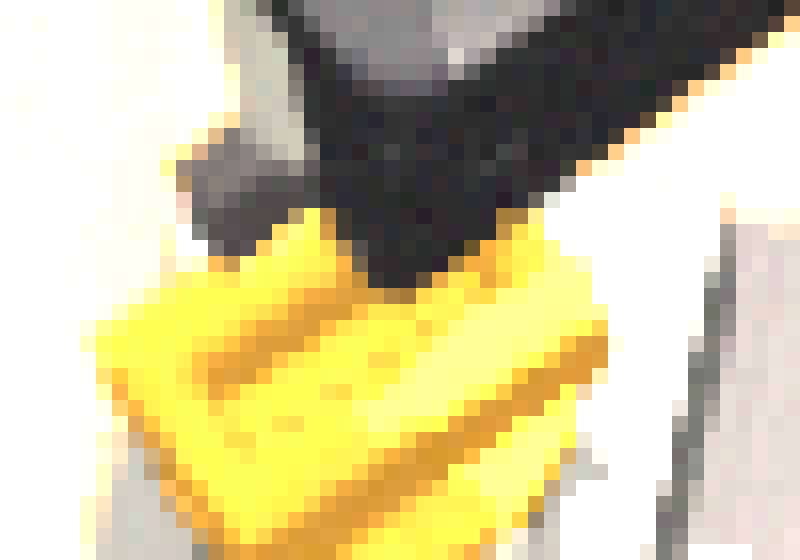

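The blade sits within about 1 mm of where I predicted, with its end at (242,342) in the full picture. I'll nudge it and lower it into the slot.

Call:
{"method": "step_arm", "body": {"increments": [[[-0.13, 0.06, 0], [-0.1, 0, 0]], [[0, 0, -1], [0, 0, 0]], [[0, 0, -1], [0, 0, 0]], [[0, 0, -0.6], [0, 0, 0]], [[0, 0, -0.4], [0, 0, 0]], [[0, 0, -0.3], [0, 0, 0]], [[0, 0, -0.3], [0, 0, 0]], [[0, 0, -0.3], [0, 0, 0]], [[0, 0, 0], [0, 0, 0]], [[0, 0, 0], [0, 0, 0]]]}}

```text
clock: 25.6
tool_pos: [0.3992, -0.3448, 0.2113]
eef_rot: [0.944, 0.329, -0.0, 0.0]
contact_force: [0.4, 0.2, -1.3]
opening: 0.198
finger_force: 55.0
```

```bash
python3 st.py
```

```text
{'clock': 25.6, 'q': [0.7921, 0.6072, -0.2693, 1.8865, 0.2448, 0.6799, -0.5228], 'tool_pos': [0.3992, -0.3448, 0.2113], 'eef_rot': [0.9443, 0.3291, -0.0003, 0.0001], 'contact_force': [0.4399, 0.2104, -1.2935], 'moment': [0.0523, 0.0772, -0.003], 'opening': 0.1981, 'finger_force': 54.9998}
tooly -51.57 z [-5.e-04 -4.e-04 -1.e+00] fix rotvec deg [ 0.02 -0.03  0.  ]
```

Call:
{"method": "step_arm", "body": {"increments": [[[0, 0, -0.1], [0, 0, 0]], [[0, 0, -0.1], [0, 0, 0]], [[0, 0, -0.1], [0, 0, 0]], [[0, 0, -0.05], [0, 0, 0]], [[0, 0, -0.05], [0, 0, 0]], [[0, 0, -0.05], [0, 0, 0]], [[0, 0, 0], [0, 0, 0]], [[0, 0, 0], [0, 0, 0]], [[0, 0, 0], [0, 0, 0]], [[0, 0, 0], [0, 0, 0]]]}}

```text
clock: 26.6
tool_pos: [0.3991, -0.3448, 0.2067]
eef_rot: [0.944, 0.329, -0.0, 0.0]
contact_force: [0.6, 0.6, -2.1]
opening: 0.195
finger_force: 55.0
```

```bash
python3 st.py
```

```text
{'clock': 26.6, 'q': [0.7902, 0.6137, -0.2665, 1.8913, 0.2481, 0.6687, -0.5258], 'tool_pos': [0.3991, -0.3448, 0.2067], 'eef_rot': [0.9443, 0.3291, -0.0003, 0.0001], 'contact_force': [0.5766, 0.623, -2.0937], 'moment': [0.0211, 0.0175, -0.0664], 'opening': 0.1952, 'finger_force': 54.9999}
tooly -51.57 z [-5.e-04 -4.e-04 -1.e+00] fix rotvec deg [ 0.02 -0.03  0.  ]
```

Call:
{"method": "step_arm", "body": {"increments": [[[0, 0, -0.05], [0, 0, 0]], [[0, 0, -0.05], [0, 0, 0]], [[0, 0, -0.05], [0, 0, 0]], [[0, 0, -0.05], [0, 0, 0]], [[0, 0, 0], [0, 0, 0]], [[0, 0, 0], [0, 0, 0]], [[0, 0, 0], [0, 0, 0]], [[0, 0, 0], [0, 0, 0]], [[0, 0, 0], [0, 0, 0]], [[0, 0, 0], [0, 0, 0]]]}}

```text
clock: 27.6
tool_pos: [0.3994, -0.345, 0.2056]
eef_rot: [0.944, 0.329, -0.0, 0.001]
contact_force: [-1.5, 1.4, 5.9]
opening: 0.197
finger_force: 55.0
```

```bash
python3 st.py
```

```text
{'clock': 27.6, 'q': [0.7893, 0.6153, -0.2656, 1.8926, 0.2495, 0.6647, -0.5272], 'tool_pos': [0.3994, -0.345, 0.2056], 'eef_rot': [0.9443, 0.3291, -0.0001, 0.0006], 'contact_force': [-1.5253, 1.397, 5.8918], 'moment': [0.3143, 0.413, -0.0027], 'opening': 0.1972, 'finger_force': 55.0108}
tooly -51.58 z [ 2.0e-04 -1.1e-03 -1.0e+00] fix rotvec deg [0.07 0.01 0.  ]
```

Contact at the slot's bottom puts the head's top at about 138.6 mm. I'll back off 2 mm and try a small clockwise turn.

Call:
{"method": "step_arm", "body": {"increments": [[[0, 0, 0.2], [0, 0, 0]], [[0, 0, 0], [0, 0, 0]], [[0, 0, 0], [0, 0, -5]], [[0, 0, 0], [0, 0, -5]], [[0, 0, 0], [0, 0, -5]], [[0, 0, 0], [0, 0, -5]], [[0, 0, 0], [0, 0, -5]], [[0, 0, 0], [0, 0, 0]], [[0, 0, 0], [0, 0, 0]], [[0, 0, 0], [0, 0, 0]]]}}

```text
clock: 28.6
tool_pos: [0.3995, -0.3447, 0.2076]
eef_rot: [0.993, 0.117, -0.0, 0.0]
contact_force: [-0.5, 1.4, 8.1]
opening: 0.198
finger_force: 55.0
```

```bash
python3 st.py
```

```text
{'clock': 28.6, 'q': [0.7099, 0.6053, -0.1377, 1.8945, 0.1302, 0.6499, -0.8429], 'tool_pos': [0.3995, -0.3447, 0.2076], 'eef_rot': [0.9931, 0.1174, -0.0, 0.0003], 'contact_force': [-0.4998, 1.3569, 8.0618], 'moment': [0.4292, 0.3969, 0.1731], 'opening': 0.1982, 'finger_force': 55.0407}
tooly -76.52 z [ 1.e-04 -6.e-04 -1.e+00] fix rotvec deg [0.04 0.   0.  ]
```

Clockwise raises the screw: the slot's bottom came up and presses on the blade. So it is a left-hand thread, and I'll turn counter-clockwise to lower it, following it down.

Call:
{"method": "step_arm", "body": {"increments": [[[0, 0, 0.2], [0, 0, 5]], [[0, 0, 0], [0, 0, 6]], [[0, 0, 0], [0, 0, 6]], [[0, 0, -0.03], [0, 0, 6]], [[0, 0, -0.06], [0, 0, 6]], [[0, 0, -0.06], [0, 0, 6]], [[0, 0, -0.06], [0, 0, 6]], [[0, 0, -0.06], [0, 0, 6]], [[0, 0, 0], [0, 0, 6]], [[0, 0, 0], [0, 0, 0]]]}}

```text
clock: 29.6
tool_pos: [0.3995, -0.3451, 0.2051]
eef_rot: [0.837, 0.548, 0.0, 0.0]
contact_force: [2.5, -2.4, -8.4]
opening: 0.201
finger_force: 55.1
```

```bash
python3 st.py
```

```text
{'clock': 29.6, 'q': [0.879, 0.6317, -0.4114, 1.8876, 0.3753, 0.6979, -0.1643], 'tool_pos': [0.3995, -0.3451, 0.2051], 'eef_rot': [0.8367, 0.5476, 0.0004, 0.0001], 'contact_force': [2.4688, -2.3915, -8.3816], 'moment': [-0.3708, -0.6932, -0.1381], 'opening': 0.2006, 'finger_force': 55.0672}
tooly -23.59 z [ 8.e-04  3.e-04 -1.e+00] fix rotvec deg [-0.02  0.04  0.  ]
```

Call:
{"method": "step_arm", "body": {"increments": [[[0, 0, -0.05], [0, 0, 4]], [[0, 0, -0.05], [0, 0, 4]], [[0, 0, -0.05], [0, 0, 4]], [[0, 0, -0.05], [0, 0, 4]], [[0, 0, -0.05], [0, 0, 4]], [[0, 0, -0.05], [0, 0, 4]], [[0, 0, 0], [0, 0, -3]], [[0, 0, 0], [0, 0, -3]], [[0, 0, 0], [0, 0, 0]], [[0, 0, 0], [0, 0, 0]]]}}

```text
clock: 30.6
tool_pos: [0.3994, -0.3451, 0.2031]
eef_rot: [0.741, 0.672, -0.0, 0.001]
contact_force: [1.3, -0.2, -1.8]
opening: 0.199
finger_force: 55.0
```

```bash
python3 st.py
```

```text
{'clock': 30.6, 'q': [0.9305, 0.6477, -0.4995, 1.8878, 0.4555, 0.7194, 0.0699], 'tool_pos': [0.3994, -0.3451, 0.2031], 'eef_rot': [0.7407, 0.6719, -0.0003, 0.0006], 'contact_force': [1.3449, -0.1568, -1.7911], 'moment': [-0.3456, -0.3714, -0.0436], 'opening': 0.1995, 'finger_force': 55.0158}
tooly -5.58 z [ 4.0e-04 -1.3e-03 -1.0e+00] fix rotvec deg [0.08 0.02 0.  ]
```

Call:
{"method": "step_arm", "body": {"increments": [[[0, 0, -0.1], [0, 0, 0]], [[0, 0, -0.05], [0, 0, 0]], [[0, 0, -0.05], [0, 0, 0]], [[0, 0, -0.05], [0, 0, 0]], [[0, 0, -0.05], [0, 0, 0]], [[0, 0, 0], [0, 0, 0]], [[0, 0, 0], [0, 0, 0]], [[0, 0, 0], [0, 0, 0]], [[0, 0, 0], [0, 0, 0]], [[0, 0, 0], [0, 0, 0]]]}}

```text
clock: 31.6
tool_pos: [0.3996, -0.345, 0.2008]
eef_rot: [0.741, 0.672, -0.0, 0.001]
contact_force: [0.1, 0.6, 5.6]
opening: 0.202
finger_force: 55.0
```

```bash
python3 st.py
```

```text
{'clock': 31.6, 'q': [0.9287, 0.6508, -0.4975, 1.8905, 0.459, 0.7132, 0.0665], 'tool_pos': [0.3996, -0.345, 0.2008], 'eef_rot': [0.7406, 0.6719, -0.0001, 0.0009], 'contact_force': [0.138, 0.5522, 5.5567], 'moment': [-0.0029, -0.1291, 0.0054], 'opening': 0.2017, 'finger_force': 55.0025}
tooly -5.57 z [ 0.001  -0.0015 -1.    ] fix rotvec deg [0.09 0.06 0.  ]
```

The screw is down 4.8 mm, with its head at about 133.8 mm. Another 2.2 mm, about 21°, is needed.

Call:
{"method": "step_arm", "body": {"increments": [[[0, 0, 0.2], [0, 0, 3]], [[0, 0, 0], [0, 0, 3]], [[0, 0, -0.05], [0, 0, 4]], [[0, 0, -0.05], [0, 0, 4]], [[0, 0, -0.05], [0, 0, 4]], [[0, 0, 0], [0, 0, 0]], [[0, 0, 0], [0, 0, 0]], [[0, 0, 0], [0, 0, 0]], [[0, 0, 0], [0, 0, 0]], [[0, 0, 0], [0, 0, 0]]]}}

```text
clock: 32.6
tool_pos: [0.4, -0.3448, 0.2008]
eef_rot: [0.626, 0.779, 0.0, 0.001]
contact_force: [4.3, -0.0, 2.3]
opening: 0.197
finger_force: 55.1
```

```bash
python3 st.py
```

```text
{'clock': 32.6, 'q': [0.9812, 0.6679, -0.5884, 1.8875, 0.532, 0.7446, 0.3078], 'tool_pos': [0.4, -0.3448, 0.2008], 'eef_rot': [0.6264, 0.7795, 0.0002, 0.001], 'contact_force': [4.2866, -0.0146, 2.2701], 'moment': [0.057, -1.2353, -0.1323], 'opening': 0.1966, 'finger_force': 55.128}
tooly 12.43 z [ 0.0017 -0.001  -1.    ] fix rotvec deg [0.06 0.1  0.  ]
```

Call:
{"method": "step_arm", "body": {"increments": [[[0, 0, -0.05], [0, 0, 3]], [[0, 0, -0.02], [0, 0, 3]], [[0, 0, 0], [0, 0, 3]], [[0, 0, 0], [0, 0, 0]], [[0, 0, 0], [0, 0, 0]], [[0, 0, 0], [0, 0, -3]], [[0, 0, 0], [0, 0, -3]], [[0, 0, 0], [0, 0, -1]], [[0, 0, 0], [0, 0, 0]], [[0, 0, 0], [0, 0, 0]]]}}

```text
clock: 33.6
tool_pos: [0.3991, -0.345, 0.1998]
eef_rot: [0.613, 0.79, -0.0, 0.0]
contact_force: [3.7, -1.2, 1.1]
opening: 0.197
finger_force: 55.1
```

```bash
python3 st.py
```

```text
{'clock': 33.6, 'q': [0.9869, 0.6713, -0.5972, 1.8886, 0.5417, 0.7477, 0.3346], 'tool_pos': [0.3991, -0.345, 0.1998], 'eef_rot': [0.6125, 0.7905, -0.0004, 0.0003], 'contact_force': [3.7344, -1.2077, 1.0812], 'moment': [-0.2417, -1.1222, -0.0795], 'opening': 0.1965, 'finger_force': 55.0798}
tooly 14.46 z [-0.    -0.001 -1.   ] fix rotvec deg [ 0.06 -0.    0.  ]
```

Call:
{"method": "step_arm", "body": {"increments": [[[0, 0, -0.05], [0, 0, 0]], [[0, 0, -0.05], [0, 0, 0]], [[0, 0, -0.05], [0, 0, 0]], [[0, 0, -0.05], [0, 0, 0]], [[0, 0, 0], [0, 0, 0]], [[0, 0, 0], [0, 0, 0]], [[0, 0, 0], [0, 0, 0]], [[0, 0, 0], [0, 0, 0]], [[0, 0, 0], [0, 0, 0]], [[0, 0, 0], [0, 0, 0]]]}}

```text
clock: 34.6
tool_pos: [0.3993, -0.3448, 0.1986]
eef_rot: [0.613, 0.79, -0.0, 0.001]
contact_force: [2.6, 0.9, 8.2]
opening: 0.194
finger_force: 55.0
```

```bash
python3 st.py
```

```text
{'clock': 34.6, 'q': [0.9855, 0.6727, -0.5959, 1.8903, 0.544, 0.7443, 0.3315], 'tool_pos': [0.3993, -0.3448, 0.1986], 'eef_rot': [0.6127, 0.7903, -0.0004, 0.0005], 'contact_force': [2.6412, 0.8968, 8.2051], 'moment': [0.0801, -0.6601, -0.0558], 'opening': 0.194, 'finger_force': 55.036}
tooly 14.44 z [ 4.0e-04 -1.3e-03 -1.0e+00] fix rotvec deg [0.08 0.02 0.  ]
```

The probe gives a head height of about 131.6 mm. I'll lift out and take the driver back to its fork.

Call:
{"method": "step_arm", "body": {"increments": [[[0, 0, 0.5], [0, 0, 0]], [[0, 0, 0.7], [0, 0, 0]], [[0, 0, 1], [0, 0, 0]], [[0, 0, 2], [0, 0, 0]], [[0, 0, 4], [0, 0, 0]], [[0, 0, 4], [0, 0, 0]], [[0, 0, 4.5], [0, 0, 0]], [[0, 0, 4.5], [0, 0, 0]], [[0, 0, 4.5], [0, 0, 0]], [[0, 0, 4.5], [0, 0, 0]]]}}

```text
clock: 35.6
tool_pos: [0.3964, -0.3444, 0.5016]
eef_rot: [0.613, 0.79, -0.001, -0.002]
contact_force: [0.5, -1.1, -1.1]
opening: 0.198
finger_force: 55.0
```

```bash
python3 st.py; python3 - <<'E'
from h import *
for n in('scene','top'):
    Z=[];M=[]
    for _ in range(2):
        p,d=snap(n); P=cloud(n,d); h=cv2.cvtColor(p,cv2.COLOR_RGB2HSV); m=cv2.inRange(h,(20,140,110),(28,255,255))>0
        k=m&(np.hypot(P[:,:,0]-.4,P[:,:,1]+.345)<.03)&(P[:,:,2]>.127); Z.append(np.median(P[k][:,2])); M.append(k.sum())
    print(n,Z,M)
E
```

```text
{'clock': 35.6, 'q': [1.0822, 0.3967, -0.7433, 1.3675, 0.2672, 1.4828, 0.6047], 'tool_pos': [0.3964, -0.3444, 0.5016], 'eef_rot': [0.6131, 0.79, -0.0014, -0.0019], 'contact_force': [0.5212, -1.1239, -1.1032], 'moment': [-0.1702, -0.0391, 0.0259], 'opening': 0.1982, 'finger_force': 54.9999}
tooly 14.38 z [-4.7e-03  1.0e-04 -1.0e+00] fix rotvec deg [-0.01 -0.27 -0.  ]
scene [np.float64(0.13398113800208872), np.float64(0.13407982394643242)] [np.int64(100), np.int64(108)]
top [np.float64(0.1305003144300338), np.float64(0.13110194671695688)] [np.int64(31), np.int64(28)]
```

Call:
{"method": "step_arm", "body": {"increments": [[[2, -0.5, 0], [0, 0, 1]], [[4, -0.5, 0], [0, 0, 0]], [[4, -0.5, 0], [0, 0, 0]], [[4, 0, 0], [0, 0, 0]], [[4, 0.5, 0], [0, 0, 0]], [[2.5, 2, 0], [0, 0, 0]], [[1, 4, 0], [0, 0, 0]], [[0, 4, 0], [0, 0, 0]], [[0, 4, 0], [0, 0, 0]], [[0, 4, 0], [0, 0, 0]]]}}

```text
clock: 36.8
tool_pos: [0.6124, -0.1738, 0.497]
eef_rot: [0.606, 0.796, -0.003, -0.003]
contact_force: [1.2, 0.3, -1.2]
opening: 0.197
finger_force: 55.0
```

Call:
{"method": "step_arm", "body": {"increments": [[[0, 4, 0], [0, 0, 0]], [[0, 4, 0], [0, 0, 0]], [[0, 4, 0], [0, 0, 0]], [[0, 4, 0], [0, 0, 0]], [[0, 2, -1], [0, 0, 0]], [[0, 1, -4], [0, 0, 0]], [[0, 0, -4], [0, 0, 0]], [[0, 0, -4], [0, 0, 0]], [[0, 0, 0], [0, 0, 0]], [[0, 0, 0], [0, 0, 0]]]}}

```text
clock: 37.8
tool_pos: [0.6132, 0.0143, 0.369]
eef_rot: [0.606, 0.796, -0.002, -0.001]
contact_force: [-0.1, -0.3, -1.0]
opening: 0.198
finger_force: 55.0
```

```bash
python3 st.py
```

```text
{'clock': 37.8, 'q': [0.2728, 0.6193, -0.703, 1.3925, 0.4029, 1.279, -0.1859], 'tool_pos': [0.6132, 0.0143, 0.369], 'eef_rot': [0.6059, 0.7955, -0.0017, -0.001], 'contact_force': [-0.0978, -0.3087, -0.9964], 'moment': [-0.0747, 0.0376, 0.0168], 'opening': 0.1977, 'finger_force': 54.9999}
tooly 15.41 z [-0.0036 -0.0015 -1.    ] fix rotvec deg [ 0.09 -0.21  0.  ]
```

Call:
{"method": "step_arm", "body": {"increments": [[[-0.12, 0.37, 0], [0.09, -0.2, 0]], [[0, 0, -3], [0, 0, 0]], [[0, 0, -4], [0, 0, 0]], [[0, 0, -4], [0, 0, 0]], [[0, 0, -4], [0, 0, 0]], [[0, 0, -4], [0, 0, 0]], [[0, 0, -3], [0, 0, 0]], [[0, 0, -2], [0, 0, 0]], [[0, 0, 0], [0, 0, 0]], [[0, 0, 0], [0, 0, 0]]]}}

```text
clock: 38.8
tool_pos: [0.6146, 0.0195, 0.1317]
eef_rot: [0.606, 0.796, 0.003, 0.002]
contact_force: [-0.0, 0.5, -1.3]
opening: 0.201
finger_force: 55.0
```

```bash
python3 st.py
```

```text
{'clock': 38.8, 'q': [0.2042, 0.8626, -0.5684, 1.6842, 0.6233, 0.7754, -0.3918], 'tool_pos': [0.6146, 0.0195, 0.1317], 'eef_rot': [0.6059, 0.7955, 0.0027, 0.0023], 'contact_force': [-0.0469, 0.5236, -1.3342], 'moment': [-0.0461, -0.0036, -0.0461], 'opening': 0.2015, 'finger_force': 54.9998}
tooly 15.41 z [ 0.0069  0.0016 -1.    ] fix rotvec deg [-0.09  0.4   0.  ]
```

Call:
{"method": "step_arm", "body": {"increments": [[[-0.26, -0.15, 0], [-0.1, 0.4, 0]], [[0, 0, -0.8], [0, 0, 0]], [[0, 0, -0.8], [0, 0, 0]], [[0, 0, -0.8], [0, 0, 0]], [[0, 0, -0.5], [0, 0, 0]], [[0, 0, -0.2], [0, 0, 0]], [[0, 0, -0.2], [0, 0, 0]], [[0, 0, 0], [0, 0, 0]], [[0, 0, 0], [0, 0, 0]], [[0, 0, 0], [0, 0, 0]]]}}

```text
clock: 39.8
tool_pos: [0.6099, 0.0173, 0.0976]
eef_rot: [0.606, 0.796, -0.002, -0.001]
contact_force: [-2.8, -1.3, 5.2]
opening: 0.2
finger_force: 55.0
```

```bash
python3 st.py
```

```text
{'clock': 39.8, 'q': [0.1899, 0.9066, -0.5375, 1.7055, 0.6576, 0.722, -0.42], 'tool_pos': [0.6099, 0.0173, 0.0976], 'eef_rot': [0.6058, 0.7956, -0.0017, -0.0011], 'contact_force': [-2.8467, -1.3363, 5.2111], 'moment': [-0.1658, 0.6241, 0.0157], 'opening': 0.1998, 'finger_force': 55.0}
tooly 15.43 z [-0.0038 -0.0015 -1.    ] fix rotvec deg [ 0.08 -0.22  0.  ]
```

Call:
{"method": "step_arm", "body": {"increments": [[[0, 0, 0], [0, 0, 0]], [[0, 0, 0], [0, 0, 0]], [[0, 0, 0], [0, 0, 0]], [[0, 0, 0], [0, 0, 0]], [[0, 0, 0], [0, 0, 0]], [[0, 0, 0.5], [0, 0, 0]], [[0, 0, 1], [0, 0, 0]], [[0, 0, 2], [0, 0, 0]], [[0, 0, 3], [0, 0, 0]], [[0, 0, 3], [0, 0, 0]]], "fingers": 0.36}}

```text
clock: 40.8
tool_pos: [0.6102, 0.0174, 0.1934]
eef_rot: [0.606, 0.796, -0.001, -0.001]
contact_force: [0.4, -0.7, 0.4]
opening: 0.359
finger_force: 0.0
```

Call:
{"method": "step_arm", "body": {"increments": [[[0, 0, 4], [0, 0, 0]], [[0, 0, 4], [0, 0, 0]], [[0, 0, 4], [0, 0, 0]], [[0, 0, 4], [0, 0, 0]], [[0, 0, 2], [0, 0, 0]], [[0, 0, 0], [0, 0, 0]], [[0, 0, 0], [0, 0, 0]], [[0, 0, 0], [0, 0, 0]], [[0, 0, 0], [0, 0, 0]], [[0, 0, 0], [0, 0, 0]]]}}

```text
clock: 41.8
tool_pos: [0.6099, 0.0172, 0.3707]
eef_rot: [0.606, 0.796, -0.002, -0.002]
contact_force: [0.1, -0.7, 0.0]
opening: 0.361
finger_force: 0.0
```

```bash
python3 st.py; python3 - <<'E'
from h import *
for n in('scene','top'):
    p,d=snap(n); P=cloud(n,d); h=cv2.cvtColor(p,cv2.COLOR_RGB2HSV)
    m=cv2.inRange(h,(9,150,100),(28,255,255))
    k=(m>0)&(abs(P[:,:,0]-.61)<.07)&(abs(P[:,:,1]-.02)<.08)&(P[:,:,2]>.129)&(P[:,:,2]<.14); q=P[k]
    if len(q)>20: print(n,'driver',len(q),np.median(q,0).round(4),cv2.minAreaRect((q[:,:2]*1000).astype(np.float32)))
    m=cv2.inRange(h,(20,140,110),(28,255,255))>0
    k=m&(np.hypot(P[:,:,0]-.4,P[:,:,1]+.345)<.03)&(P[:,:,2]>.127); q=P[k]
    if len(q)>10: print('head',len(q),np.median(q[:,2]))
    m=cv2.inRange(h,(100,140,90),(116,255,255))
    k=(m>0)&(P[:,:,0]<.42)&(P[:,:,0]>.2)&(abs(P[:,:,1]+.33)<.06)&(abs(P[:,:,2]-.04)<.012); q=P[k]
    if len(q)>20: print('block',np.median(q[:,2]),cv2.minAreaRect((q[:,:2]*1000).astype(np.float32)))
    if n=='scene': cv2.imwrite('pics/f10.png',p[150:450,180:480,::-1])
E
```

```text
{'clock': 41.8, 'q': [0.2715, 0.6143, -0.7062, 1.3979, 0.4001, 1.2804, -0.1905], 'tool_pos': [0.6099, 0.0172, 0.3707], 'eef_rot': [0.6057, 0.7957, -0.002, -0.0019], 'contact_force': [0.149, -0.7421, 0.0098], 'moment': [-0.0534, 0.0708, -0.024], 'opening': 0.3613, 'finger_force': 0.0}
tooly 15.44 z [-0.0054 -0.001  -1.    ] fix rotvec deg [ 0.06 -0.31  0.  ]
scene driver 225 [0.608  0.0122 0.1326] ((607.7836303710938, 16.72336196899414), (17.71474838256836, 92.4018783569336), 15.246899604797363)
head 332 0.13370987811019203
block 0.04111936545769952 ((314.317626953125, -333.3372802734375), (29.74189567565918, 79.75473022460938), 84.40576171875)
head 56 0.13104699594545222
block 0.03927641404507809 ((320.95587158203125, -332.7332458496094), (28.70207977294922, 90.22354125976562), 83.54002380371094)
```

View pics/f10.png

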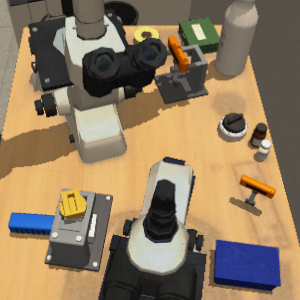

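The driver hangs in its fork at crop (178,52), the block lies under the screw with its handle at (32,222), the head has dropped about 7.1 mm, and the bystanders in view are unmoved.

```bash
python3 -c "
from plant import r
print(r.finish_job())"
```

```text
the job is handed in; nothing more can be done
None
```

The job is handed in: the block is under the screw, the left-hand screw is down about 7 mm with the red tip pressed in an estimated 2.4 mm, and the driver hangs back in its fork. `finish_job` gave no verdict; the tip depth comes from head height, as the tip itself can't be seen.

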